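Put the bisque game pieces away with tongs and cover the crock

TASK

Lift the cover off the crock and lay it on the cork mat. The unglazed clay game pieces must not be touched by hand, so take the sprung tongs from their rack and use them to put every piece on the board into the crock, lowering each in rather than letting it fall from a height. Then hang the tongs back on the rack's bar, and last put the cover back on the crock, seated and level.

Things in the scene. Friction and masses are not known exactly. Their poses are not given: they have to be found in the camera images.
- pot: Open round white stoneware crock, loose, about 0.9 kg, standing upright: outside 160 mm across, 100 mm high, wall 4 mm (152 mm across inside), inner floor 5 mm above its underside. Origin: centre of its underside, z up.
- pot_rim (a point): Centre of the crock's mouth, on its axis, level with the rim (100 mm above the crock's underside).
- cover: Loose white stoneware lid, 0.25 kg, 170 mm across, knob up, seated on the crock at the start. Origin: centre of its underside. Its lowest 8 mm is a locating lip 130 mm across that goes inside the crock's mouth; the flange above (underside 8 mm above the origin) rests on the rim, so seated the origin is 8 mm below pot_rim. On its axis a round knob 28 mm across, from 21 to 50 mm above the origin: grip it there.
- cork_mat: Fixed round cork mat on the board, 152 mm across, 5 mm thick. Origin: centre of its underside.
- tongs: Sprung steel tongs, 165 mm long, 0.1 kg, hanging upright by the bow on the rack's bar, jaws down. Origin: centre of the flat underside of the bow, z up; the bow is 18 mm in x, 44 mm in y and reaches 12 mm above the origin. Two flat arms, hinged 2 mm above and 16 mm either side of the origin in y, swing toward each other along y when squeezed; they reach 153 mm below it.
- tongs_grip (a point): Between the black rubber grips, 40 mm below the tongs' origin: grip here from above, a finger outside each arm, closing along the tongs' y. Grips 30 mm tall, 18 mm wide. 54 mm over the grips at rest; a preloaded spring: 5 N to start, 7 N at 44 mm. Held at 51 mm the jaws stay about 45 mm apart; at 44 mm, 20 mm apart (1 mm here is 3.5 mm there). Squeeze with 20 to 35 N to hold a piece.
- tongs_jaw (a point): Midway between the jaws, at mid height, 147 mm below the tongs' origin. Jaws: flat rubber-faced blocks 16 mm wide in the tongs' x, 12 mm tall, 10 mm thick in y.
- tongs_left (a joint): Angle of the +y arm of the tongs, rad: 0 at rest (open), 0.12 when the jaws are 20 mm apart, stop at 0.18.
- tongs_right (a joint): The same for the -y arm.
- rack: Fixed light wooden rack: foot 120 x 90 x 14 mm, a post (18 x 30 mm, its front 40 mm behind point peg, toward the rack's +x) and a level bar 12 mm wide, flat top 180 mm above its foot's underside, pointing to the rack's -x. Origin on the board under point peg. The tongs hang astride the bar, their y along the rack's y: lift them a few mm and draw them out to the rack's -x by 40 mm or more; back the same way.
- peg (a point): Point on the flat top of the rack's bar, 23 mm from its free end, where the middle of the tongs' bow rests. Axes as the rack's.
- piece1: Unglazed terracotta game piece (a pawn), 70 g, 71 mm tall, loose, standing upright at the start (may be absent). Origin: centre of its underside, z along its axis toward the head. Base disc 46 mm across and 14 mm tall, round neck 20 mm across from 24 to 44 mm above the underside, round head 27 mm across on top of it.
- piece1_neck (a point): Middle of the neck of piece1, on its axis 35 mm above its underside: where the jaws should grip.
- piece2: Unglazed terracotta game piece (a pawn), 70 g, 71 mm tall, loose, standing upright at the start (may be absent). Origin: centre of its underside, z along its axis toward the head. Base disc 46 mm across and 14 mm tall, round neck 20 mm across from 24 to 44 mm above the underside, round head 27 mm across on top of it.
- piece2_neck (a point): Middle of the neck of piece2, on its axis 35 mm above its underside: where the jaws should grip.
- piece3: Unglazed terracotta game piece (a pawn), 70 g, 71 mm tall, loose, standing upright at the start (may be absent). Origin: centre of its underside, z along its axis toward the head. Base disc 46 mm across and 14 mm tall, round neck 20 mm across from 24 to 44 mm above the underside, round head 27 mm across on top of it.
- piece3_neck (a point): Middle of the neck of piece3, on its axis 35 mm above its underside: where the jaws should grip.
- piece4: Unglazed terracotta game piece (a pawn), 70 g, 71 mm tall, loose, standing upright at the start (may be absent). Origin: centre of its underside, z along its axis toward the head. Base disc 46 mm across and 14 mm tall, round neck 20 mm across from 24 to 44 mm above the underside, round head 27 mm across on top of it.
- piece4_neck (a point): Middle of the neck of piece4, on its axis 35 mm above its underside: where the jaws should grip.
- board: Fixed plywood board 355 x 570 x 12 mm on the table; crock, cork mat, rack and pieces stand on it, its top at z = 12 mm. Origin: centre of its underside.

How it is judged (in metres and radians):
On the way, in this order (a step that is already met when the one before it is completed fails the run):
1. the cover lies flat on the cork mat (horizontal distance between cover and cork_mat below 0.04 m and height (world z) of cover below 0.024 m and angle between cover's own z axis and vertical below 0.1 rad and linear speed of cover below 0.03 m/s), for 0.2 s.
2. every piece on the board is inside the crock (horizontal distance between each of piece1_neck, piece2_neck, piece3_neck, piece4_neck and pot_rim below 0.074 m and z of each of piece1_neck, piece2_neck, piece3_neck, piece4_neck in the frame of pot_rim below -0.005 m and linear speed of each of piece1, piece2, piece3, piece4 below 0.05 m/s), for 0.2 s.
3. the tongs hang on the rack's bar, let go (distance between tongs and peg below 0.022 m and angle between tongs's own z axis and vertical below 0.2 rad and linear speed of tongs below 0.03 m/s and contact force between the fingers and tongs below 0.1 N), for 0.2 s.
4. the cover is seated level on the crock (horizontal distance between cover and pot_rim below 0.01 m and angle between cover's own z axis and vertical below 0.05 rad and z of cover in the frame of pot_rim between -0.011 and -0.005 m and linear speed of cover below 0.03 m/s), for 0.2 s.
At the end, for the whole second after the job is handed in: All present pieces rest inside the crock (neck 5 mm or more below the rim); tongs hang on the bar (origin within 22 mm of peg, 0.2 rad of upright); cover seated: within 10 mm of the axis, 0.05 rad of level, origin 5 to 11 mm below the rim; crock upright (all of step 2 and all of step 4 and distance between tongs and peg below 0.022 m and angle between tongs's own z axis and vertical below 0.2 rad and linear speed of tongs below 0.03 m/s and angle between pot's own z axis and vertical below 0.05 rad); the robot touches nothing.
It fails at once if a game piece is touched by the gripper or arm (more than 0.5 N) (contact force between any of the fingers, the arm and piece1 above 0.5 N or contact force between any of the fingers, the arm and piece2 above 0.5 N or contact force between any of the fingers, the arm and piece3 above 0.5 N or contact force between any of the fingers, the arm and piece4 above 0.5 N).
It fails at once if a game piece falls freely faster than 1.1 m/s (a drop of more than about 6 cm) ((linear speed of piece1 above 1.1 m/s and contact force between anything else and piece1 below 0.01 N) or (linear speed of piece2 above 1.1 m/s and contact force between anything else and piece2 below 0.01 N) or (linear speed of piece3 above 1.1 m/s and contact force between anything else and piece3 below 0.01 N) or (linear speed of piece4 above 1.1 m/s and contact force between anything else and piece4 below 0.01 N)).
Of piece1, piece2, piece3, piece4 only 2 to 4 are there at a start; the rules pass over those that are not, and their reading is None.
At some moment in a run one of piece1, piece2, piece3, piece4, cover may be knocked a few centimetres aside while the robot is not near it.
It also fails if it takes over 210 s, if anything falls off the work surface, if the arm or the gripper's body presses on something with over 40 N, if the wrist force passes 120 N, or if a joint passes its speed limit or range.

ROBOT

A 6-joint arm with a two-finger parallel gripper is mounted at the origin on a cart in front of the work surface, level with it; the furniture and walls round the work are solid. World frame = base frame: x ahead of the robot, y to its left, z up, the work surface at z = 0. Lengths are in mm, angles in rad, forces in N, time in s.
With the tool pointing down it reaches from about 400 to 925 mm from the base axis. Payload 12.5 kg.
Tool frame: the origin (TCP) lies between the finger pads; the fingertips stand 25 mm ahead of it and the grasp point (between the pads) lies 6 mm ahead of it; z points along the fingers, y is the line along which they close (so a half turn about z gives the same grasp; the last joint's range is limited). The gripper opens to 95 mm and grips with 3 to 60 N. Pads are 20 mm wide; open, the fingers measure 119 mm over their backs; the gripper's body (75 mm by 180 mm) begins 59 mm behind the grasp point.
Start: joints at [-1.295, 0.491, 1.559, -0, 1.092, -0.106], TCP at [232.894, -580.008, 201.061] pointing down, gripper open.
Joint ranges: [-3.1, 3.1], [-0.84, 2.19], [0.05, 2.79], [-1.13, 4.28], [0.06, 2.93], [-2.69, 2.69]. Speed limits (rad/s): [2.22, 2.22, 2.79, 3.14, 3.14, 3.14].

INTERFACE

Orientations are given as [roll, pitch, yaw] about the fixed x, y, z axes, in that order (R = Rz(yaw) Ry(pitch) Rx(roll)).
In Python, from cell import state, read_camera, job_done, cut_out gives the robot as it stands. The module is installed in compiled form; this text tells all that it offers.
- The arm moves only by the tool jog_arm, never from a script. Its argument "motion" is a list of rows, each a list of 2 entries, a list of its own where there are three numbers: the shift along the tool's x, y, z in mm, then the turn about the tool's z in rad. A call has 1 to 5 rows; each row is the pose to reach, as a shift and turn from the pose commanded when the call began, along the tool's axes at that moment; what a row does not reach only later rows make up. A row lasts 1/10 s, in which the tool goes at most 50 mm and 8.59 degrees, less where a joint would pass 70% of its speed; a pose out of reach is approached as far as the arm can. A call with a gripper value outside its range is refused whole. "grip" is the closure, from 0 (fully open) to 1 (shut), set as the call begins (left out, the last holds). The fingers move at their own pace and stop on an object; the grip force is fixed at half the most. Time passes only in rows, so rows that repeat a pose let the fingers close. It gives the time, the measured TCP pose, the force, the opening and the grip force at its end, in the units of the state.
- state(): the state, without advancing time (a new reading comes with each control period).
- read_camera(name): name is "side" or "top" or "wrist"; returns a dict with "img" (480x640x3 uint8, blue, green, red), "vertical_fov" (degrees; the focal length in pixels is half the picture's height over the tangent of half this angle, whatever the lens; pixels are square), "cx", "cy" (the principal point, pixels), "k1" (the pictures are not rectified: a ray, as slopes to the right and down, at radius r is drawn at 1 + k1 r^2 times it, then the intrinsics apply), "extrinsics" (4x4, takes a point from camera to world coordinates). Camera axes: x right, y up, looking along -z (the intrinsics and any distortion apply to the point x, -y, -z); pixel columns grow to the right and rows downward; lengths in mm; the calibration is good to about 2 mm. A picture is of the moment at which its call begins. There is no depth.
- job_done(): hands the job in; it is judged then, once.
Trained networks look in a picture, given as the dict that the camera call returned (one of the last four; its "shot" number tells which), for a name from the list of things; names that differ only in an ending like _2 or _b are one class to them, and where a whole thing is asked for, a point or a joint stands for the part that bears it (a point fixed in the world has none). Each returns a list of dicts, best first, with "p" (0 to 1); they miss things now and then, are a little off and sometimes report something else, mostly with a low value. They report only what shows in the picture. A call takes as long as a camera call.
- cut_out(name, picture): "region" (480x640 bool, what is visible of it) and "box" ([left, top, right, bottom] in pixels, round what is visible of it).
The state is a dict: "t": time; "joints": joint angles; "qvel": joint speeds; "tau": joint torques, N m; "eef_pos": TCP position; "tcp_rot": TCP orientation; "ft_force": force on the tool from outside, world axes, zero at the start; "moment": the same for the moment, N m; "opening": opening from 0.0 (shut) to 1.0 (fully open); "grip_force": force on a finger pad.
Only numpy, scipy, OpenCV 4.12 (cv2) and the standard library are available. Lean on these libraries where they do the work, as an engineer would, in place of code of your own. Each camera call takes 0.05 s, during which the arm holds its last target. There are 200 camera calls.

## Working session

There is one attempt and no reset: what is moved stays moved. The work goes in short steps, Python scripts to look and compute and a tool call to move; the robot and the scene stay as the last step left them, time stands still between calls to the robot, and variables do not carry over. Pictures are saved under pics/ and viewed, at most 17 in all, crops included, and the job is handed in when it is done.

Besides the shell and the picture viewer there is one more tool, called after "Emit:" as name(argument=value, ...) on one line, values as JSON. jog_arm: Moves the arm, as the interface text tells. Its arguments: {"type":"object","properties":{"motion":{"type":"array"},"grip":{"type":"number"}},"required":["motion"]}

```bash
mkdir -p pics
cat > h.py <<'E'
import numpy as np, cv2
from cell import state, read_camera, job_done, cut_out
def K(p):
    f=240/np.tan(np.radians(p["vertical_fov"])/2); return np.array([[f,0,p["cx"]],[0,f,p["cy"]],[0,0,1.]]),np.array([p["k1"],0,0,0,0.])
def ray(p,uv):
    k,d=K(p); x,y=cv2.undistortPoints(np.array([[uv]],float),k,d)[0,0]
    E=np.array(p["extrinsics"]); v=E[:3,:3]@np.array([x,-y,-1]); return E[:3,3],v
def atz(p,uv,z):
    o,v=ray(p,uv); return o+v*(z-o[2])/v[2]
def proj(p,P):
    E=np.array(p["extrinsics"]); q=(np.linalg.inv(E)@np.r_[P,1])[:3]*[1,-1,-1]
    k,d=K(p); return cv2.projectPoints(q.reshape(1,1,3),np.zeros(3),np.zeros(3),k,d)[0].ravel()
def tri(rs):
    A=0;b=0
    for o,v in rs:
        v=v/np.linalg.norm(v);M=np.eye(3)-np.outer(v,v);A=A+M;b=b+M@o
    return np.linalg.solve(A,b)
def cen(r):
    m=cv2.moments(r["region"].astype(np.uint8),True); return m["m10"]/m["m00"],m["m01"]/m["m00"]
E
cat > a.py <<'E'
from h import *
print(state())
for c in("top","side"):
    p=read_camera(c); im=p["img"].copy(); print(c,p["vertical_fov"],p["k1"],np.round(p["extrinsics"],2).tolist())
    for n in("pot","cover","cork_mat","tongs","rack","piece1","board"):
        for r in cut_out(n,p):
            if r["p"]<.2: continue
            u=cen(r); print(n,round(r["p"],2),np.round(u,1),np.round(r["box"],0).tolist(),np.round(atz(p,u,12),0))
    cv2.imwrite(f"pics/{c}1.png",im)
E
python3 a.py
```

```text
{'t': 0.0, 'joints': array([-1.29458985e+00,  4.91502434e-01,  1.55944896e+00, -1.39597671e-05,
        1.09171532e+00, -1.05603107e-01]), 'qvel': array([-0.00187838, -0.0005279 ,  0.00022564, -0.00036798, -0.0008529 ,
        0.00023268]), 'tau': array([ 3.06036409e-04, -6.12645864e+01, -2.58185560e+01,  6.92978385e-02,
        4.82050446e-02, -7.81303606e-05]), 'eef_pos': array([ 232.81885842, -579.73327089,  200.4974226 ]), 'tcp_rot': array([-3.14052327e+00, -1.00900989e-04,  3.81815974e-01]), 'ft_force': array([-0.46371807, -0.03301642,  0.77779212]), 'moment': array([-0.02410318, -0.03310413, -0.03600236]), 'grip_force': 0.0, 'opening': 0.9999176649082989}
top 44.417463118489 -0.12306511603911982 [[-0.02, 1.0, -0.04, 493.6], [-1.0, -0.02, 0.0, 8.58], [-0.0, 0.04, 1.0, 1051.54], [0.0, 0.0, 0.0, 1.0]]
pot 0.78 [416.9 199.3] [401.0, 165.0, 441.0, 222.0] [ 608. -157.   12.]
cork_mat 0.81 [221.5 195.7] [180.0, 152.0, 268.0, 238.0] [621. 191.  12.]
tongs 0.75 [346.6 170.7] [320.0, 158.0, 367.0, 192.0] [661. -33.  12.]
rack 0.64 [345.7 174.8] [312.0, 129.0, 379.0, 218.0] [654. -31.  12
[... 619 characters left out ...]
0, 216.0, 320.0, 261.0] [ 627. -286.   12.]
cover 0.93 [290.9 208.4] [246.0, 189.0, 317.0, 223.0] [ 628. -517.   12.]
cover 0.66 [371.4 284.9] [364.0, 264.0, 378.0, 304.0] [457. -14.  12.]
cork_mat 0.89 [290.9 340.7] [251.0, 318.0, 336.0, 363.0] [621. 192.  12.]
tongs 0.74 [282.1 235.9] [271.0, 196.0, 295.0, 280.0] [ 648. -305.   12.]
piece1 0.9 [361.1 238.1] [354.0, 222.0, 368.0, 251.0] [ 452. -276.   12.]
piece1 0.88 [374.5 256.1] [365.0, 243.0, 383.0, 277.0] [ 433. -162.   12.]
piece1 0.88 [371.  285.3] [358.0, 264.0, 381.0, 301.0] [458. -13.  12.]
piece1 0.72 [395.8 320.6] [384.0, 296.0, 411.0, 339.0] [429. 135.  12.]
board 0.82 [324.3 317.4] [212.0, 236.0, 434.0, 379.0] [560. 115.  12.]
```

View pics/top1.png

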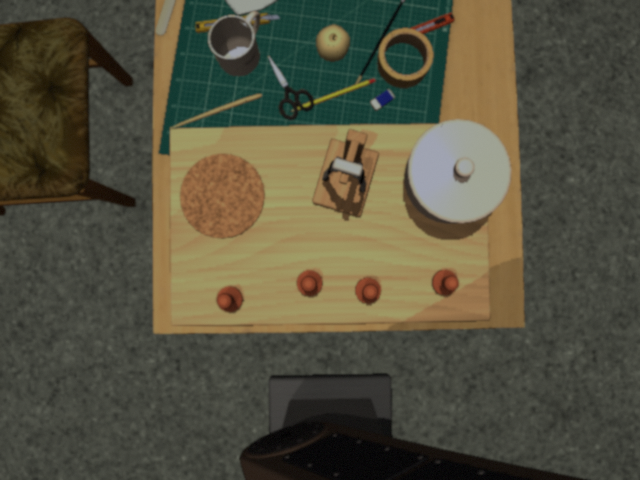

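View pics/side1.png

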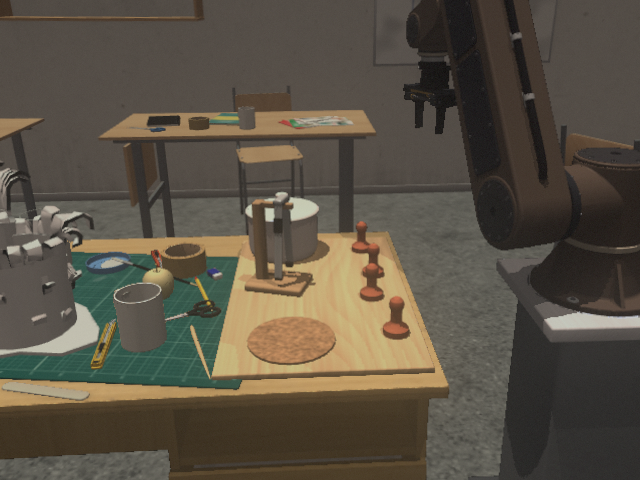

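Four pawns show. In the top view the pot and cover are at (460,172) with the knob at (464,167), the mat at (222,195), and the rack and tongs at (347,172), slightly yawed.

```bash
cat > b.py <<'E'
from h import *
t=read_camera("top"); s=read_camera("side")
print("knob",atz(t,(464.5,168),150), "cover flange",atz(t,(458.5,172),118))
r=cut_out("cork_mat",t)[0]; print("mat",atz(t,cen(r),17))
T=[cen(r) for r in cut_out("piece1",t) if r["p"]>.3]; S=[cen(r) for r in cut_out("piece1",s) if r["p"]>.3]
for a in T:
    b=min(S,key=lambda b:np.linalg.norm(tri([ray(t,a),ray(s,b)])[:2]-atz(t,a,40)[:2])); print("piece",np.round(tri([ray(t,a),ray(s,b)]),0),np.round(atz(t,a,45),0))
for n,u in(("foot",(329,139)),("foot",(379,150)),("foot",(362,215)),("foot",(313,205))): print(n,np.round(atz(t,u,26),0))
r=[r for r in cut_out("tongs",t)][0]; print("tongs",atz(t,(348,169),202));
E
python3 b.py; python3 -c "
import cv2
im=cv2.imread('pics/top1.png')[110:240,290:400];cv2.imwrite('pics/rk.png',cv2.resize(im,None,fx=4.5,fy=4.5,interpolation=3))"
```

```text
knob [ 641.28411367 -211.34711329  150.        ] cover flange [ 640.10786968 -209.13826936  118.        ]
mat [620.42369749 189.8164007   17.        ]
piece [447. -64.  50.] [449. -64.  45.]
piece [ 461. -198.   41.] [ 460. -197.   45.]
piece [464.  37.  38.] [465.  36.  45.]
piece [437. 175.  35.] [439. 173.  45.]
foot [716.  -2.  26.]
foot [695. -90.  26.]
foot [581. -58.  26.]
foot [600.  28.  26.]
tongs [633.28626023 -27.49641639 202.        ]
```

View pics/rk.png

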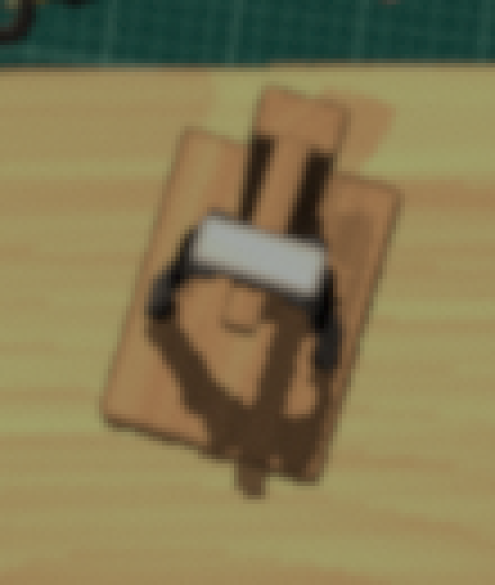

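Emit:
jog_arm(motion=[[[46,-17,-10],0],[[92,-34,-20],0],[[138,-51,-30],0],[[184,-68,-40],0],[[230,-85,-50],0]], grip=0.3)

```text
t: 1.6
eef_pos: [415.7, -414.1, 251.6]
tcp_rot: [3.141, -0.0, 0.382]
ft_force: [-0.2, -1.0, -0.1]
opening: 0.71
grip_force: 0.0
```

Emit:
jog_arm(motion=[[[46,-17,0],0],[[92,-34,0],0],[[138,-51,0],0],[[184,-68,0],0],[[230,-85,0],0]])

```text
t: 2.1
eef_pos: [597.6, -249.4, 251.1]
tcp_rot: [3.141, -0.0, 0.382]
ft_force: [0.4, -0.6, -0.1]
opening: 0.699
grip_force: 0.0
```

Emit:
jog_arm(motion=[[[40,-15,0],0],[[56,-20,0],0],[[56,-20,0],0],[[56,-20,0],0]])

```text
t: 2.5
eef_pos: [640.2, -212.1, 250.8]
tcp_rot: [-3.142, 0.001, 0.382]
ft_force: [-0.5, 0.4, -0.3]
opening: 0.699
grip_force: 0.0
```

```bash
cat >> h.py <<'E'
def shift(x,y,z,yaw=None):
    s=state(); p=s["eef_pos"]; a=s["tcp_rot"][2]; d=np.array([x,y,z])-p; c,q=np.cos(a),np.sin(a)
    print("t",round(s["t"],1),"tcp",np.round(p,1),np.round(s["tcp_rot"],3),"shift",np.round([c*d[0]+q*d[1],q*d[0]-c*d[1],-d[2]],1),"turn",None if yaw is None else round((a-yaw+np.pi)%(2*np.pi)-np.pi,3))
E
cat > c.py <<'E'
from h import *
w=read_camera("wrist"); cv2.imwrite("pics/w1.png",w["img"])
for r in cut_out("cover",w): print(r["p"],cen(r),r["box"],atz(w,cen(r),125))
shift(641,-211,154)
E
python3 c.py
```

```text
0.56 (319.1999440324612, 215.08255211977053) [221.6, 118.9, 419.1, 309.6] [ 650.39627183 -208.04687372  125.        ]
t 2.6 tcp [ 639.9 -212.8  251.1] [3.141 0.    0.38 ] shift [ 1.7 -1.3 97.1] turn None
```

View pics/w1.png

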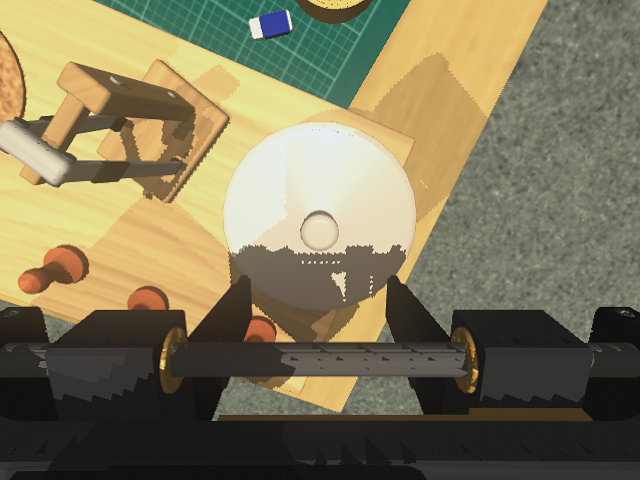

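Run:
```python
from h import *
w=read_camera("wrist")
k=atz(w,(319,231.5),152); print(k, atz(w,(320.3,214),114)); shift(k[0],k[1],154)
print(np.round(w["extrinsics"],2).tolist())
```

```text
[ 643.36654124 -211.24412831  152.        ] [ 649.03752567 -210.26948445  114.        ]
t 2.6 tcp [ 639.9 -212.9  251.2] [3.141 0.    0.38 ] shift [ 3.8 -0.3 97.2] turn None
[[0.37, 0.89, 0.26, 712.97], [-0.93, 0.36, 0.1, -182.94], [0.0, -0.28, 0.96, 433.91], [0.0, 0.0, 0.0, 1.0]]
```

Emit:
jog_arm(motion=[[[3,0,35],0],[[3,0,70],0],[[3,0,90],0],[[3,0,97],0],[[3,0,97],0]])

```text
t: 3.15
eef_pos: [643.0, -211.2, 153.7]
tcp_rot: [-3.141, 0.001, 0.381]
ft_force: [0.8, -1.0, -0.1]
opening: 0.696
grip_force: 0.0
```

Emit:
jog_arm(motion=[[[0,0,0],0],[[0,0,0],0],[[0,0,0],0],[[0,0,0],0],[[0,0,0],0]], grip=1.0)

```text
t: 3.65
eef_pos: [643.6, -210.5, 154.3]
tcp_rot: [3.141, -0.0, 0.382]
ft_force: [0.0, 0.6, 0.1]
opening: 0.337
grip_force: 0.0
```

Emit:
jog_arm(motion=[[[0,0,-4],0],[[0,0,-14],0],[[0,0,-34],0],[[0,0,-54],0],[[0,0,-54],0]])

```text
t: 4.15
eef_pos: [644.7, -210.9, 211.6]
tcp_rot: [3.138, -0.004, 0.382]
ft_force: [-0.3, -0.8, 0.2]
opening: 0.006
grip_force: 0.0
```

Emit:
jog_arm(motion=[[[0,0,-40],0],[[0,0,-40],0],[[0,0,-40],0],[[0,0,-40],0],[[0,0,-40],0]], grip=0.4)

```text
t: 4.65
eef_pos: [643.2, -210.3, 246.8]
tcp_rot: [-3.14, 0.001, 0.382]
ft_force: [0.2, -1.0, -0.7]
opening: 0.366
grip_force: 0.0
```

Run:
```python
from h import *
w=read_camera("wrist"); cv2.imwrite("pics/w2.png",w["img"])
shift(643,-211,154)
```

```text
t 4.7 tcp [ 643.3 -210.4  246.9] [-3.141e+00  1.000e-03  3.820e-01] shift [-0.5  0.5 92.9] turn None
```

View pics/w2.png

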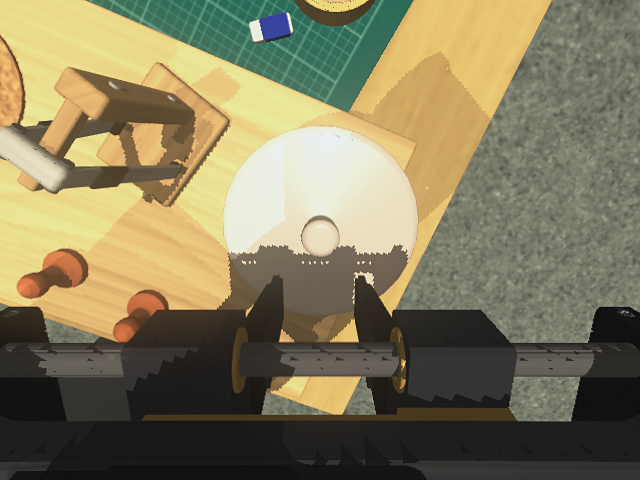

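The cover is still seated, with the knob at (320,236). The fingers simply hadn't finished closing, so I'll repeat with more closing time.

Emit:
jog_arm(motion=[[[0,0,35],0],[[0,0,70],0],[[0,0,88],0],[[0,0,93],0],[[0,0,93],0]])

```text
t: 5.2
eef_pos: [643.4, -210.5, 154.4]
tcp_rot: [-3.141, 0.001, 0.382]
ft_force: [0.6, -0.1, -0.8]
opening: 0.598
grip_force: 0.0
```

Emit:
jog_arm(motion=[[[0,0,0],0],[[0,0,0],0],[[0,0,0],0],[[0,0,0],0],[[0,0,0],0]], grip=1.0)

```text
t: 5.7
eef_pos: [643.6, -210.5, 155.3]
tcp_rot: [3.141, -0.0, 0.382]
ft_force: [-0.5, 0.1, 0.7]
opening: 0.235
grip_force: 0.0
```

Emit:
jog_arm(motion=[[[0,0,0],0],[[0,0,0],0],[[0,0,0],0],[[0,0,0],0],[[0,0,0],0]])

```text
t: 6.2
eef_pos: [643.6, -210.5, 155.0]
tcp_rot: [3.142, 0.0, 0.382]
ft_force: [0.2, 0.7, 0.7]
opening: 0.004
grip_force: 0.0
```

Run:
```python
from h import *
w=read_camera("wrist"); s=read_camera("side"); print(w["vertical_fov"],w["k1"],w["cx"],w["cy"])
a=w["img"]; b=cv2.resize(s["img"][130:290,200:440],(720,480))[:, :400]
cv2.imwrite("pics/w3.png",np.hstack([cv2.resize(a,(400,300)), cv2.resize(b,(250,300))]))
```

```text
65.20146517660653 0.007141213373340307 318.4225379097759 239.96627502534105
```

View pics/w3.png

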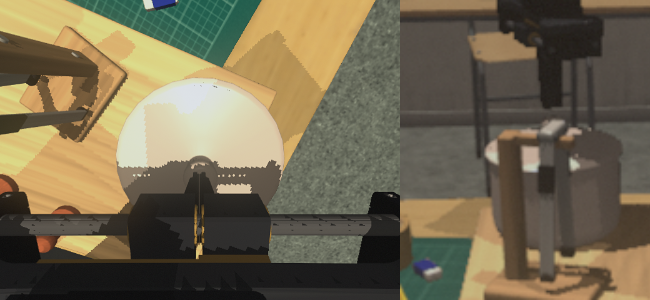

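Run:
```python
from h import *
s=read_camera("side");w=read_camera("wrist");t=read_camera("top")
for P in((643,-211,130),(643,-211,154),(643,-211,104),(643,-211,12)): print(P,proj(s,P),proj(w,P),proj(t,P))
shift(643,-211,154)
cv2.imwrite("pics/x.png",cv2.resize(np.hstack([s["img"][140:280,220:340],t["img"][110:250,390:530]]),None,fx=3,fy=3))
```

```text
(643, -211, 130) [281.41088565 202.86546703] [320.00263999 271.3388522 ] [461.29430672 168.99909875]
(643, -211, 154) [281.0081186  192.82601654] [320.1923992  287.62848391] [464.84914754 166.48222881]
(643, -211, 104) [281.83982543 213.59650383] [319.83712379 257.12803922] [457.63932953 171.58648821]
(643, -211, 12) [283.29920702 250.41611   ] [319.44963746 223.85106005] [446.12942078 179.73197121]
t 6.5 tcp [ 643.5 -210.5  155. ] [3.142 0.    0.382] shift [-0.7  0.3  1. ] turn None
```

View pics/x.png

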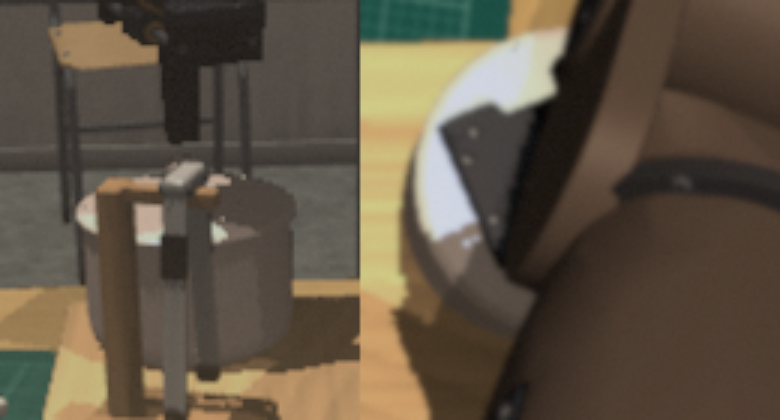

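Run:
```python
from h import *
w=read_camera("wrist");print(np.round(w["extrinsics"],2).tolist())
for r in cut_out("cover",w)[:2]: print(r["p"],r["box"])
th=np.linspace(0,6.28,60)
for R,z in((85,112),(85,116),(14,154)):
    q=np.array([proj(w,(643+R*np.cos(a),-211+R*np.sin(a),z)) for a in th]); print(R,z,q.min(0),q.max(0))
g=cv2.cvtColor(w["img"],cv2.COLOR_BGR2GRAY)
cv2.imwrite("pics/y.png",cv2.resize(w["img"][90:350,170:470],None,fx=2,fy=2))
s=read_camera("side")
for P in((630,-27,204),(643,-296,112),(643,-126,112)):print(P,proj(s,P))
```

```text
[[0.37, 0.89, 0.26, 716.62], [-0.93, 0.36, 0.1, -180.5], [0.0, -0.28, 0.96, 337.79], [0.0, 0.0, 0.0, 1.0]]
0.67 [183.8, 120.8, 453.0, 333.1]
85 112 [185.80752106 121.34319949] [454.08003319 375.95656143]
85 116 [183.6072343  121.17042601] [456.32832126 379.60017375]
14 154 [293.74951974 262.70329124] [346.63890057 311.61512501]
(630, -27, 204) [284.2094642  196.27130012]
(643, -296, 112) [282.59525403 198.92982378]
(643, -126, 112) [280.71095506 223.08756332]
```

View pics/y.png

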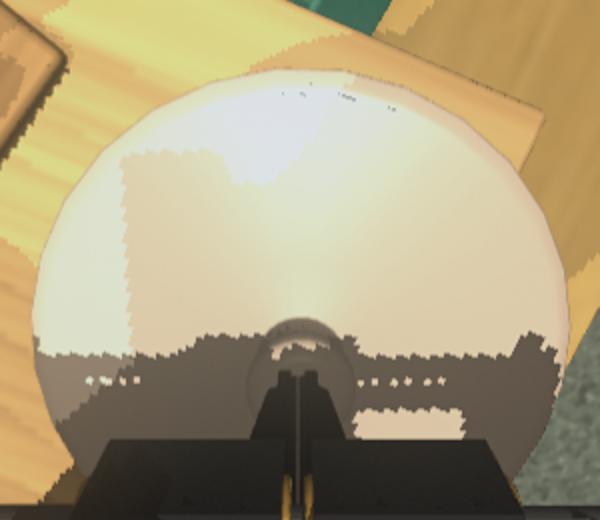

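Run:
```python
from h import *
s=read_camera("side");w=read_camera("wrist")
for z in(175,200,213,225): print(z,proj(s,(233,-580,z)))
a=.382;X=np.array([np.cos(a),np.sin(a)])
for z in(130,140,150,160,168):
  for d in(-10,0,10): print(z,d,proj(w,(*(np.array([643.5,-210.5])+d*X),z)).round(0),end=' ')
  print()
im=cv2.imread("pics/side1.png"); cv2.imwrite("pics/z.png",cv2.resize(im[50:150,390:480],None,fx=5,fy=5))
```

```text
175 [427.58519524 144.05474418]
200 [428.04948129 135.38136378]
213 [428.29377418 130.83242375]
225 [428.5210438  126.60949171]
130 -10 [320. 286.] 130 0 [320. 270.] 130 10 [320. 254.] 
140 -10 [320. 293.] 140 0 [320. 277.] 140 10 [320. 260.] 
150 -10 [320. 301.] 150 0 [320. 284.] 150 10 [320. 266.] 
160 -10 [320. 309.] 160 0 [320. 291.] 160 10 [320. 273.] 
168 -10 [320. 316.] 168 0 [320. 298.] 168 10 [320. 279.]
```

View pics/z.png

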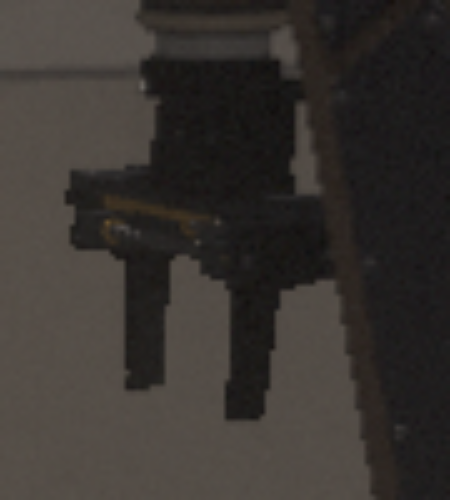

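Both side views put the fingertips about 38 mm higher than the reported TCP implies (tips = reading + 13 mm), so I'll go 38 mm lower.

Emit:
jog_arm(motion=[[[0,0,0],0],[[0,0,0],0],[[0,0,0],0],[[0,0,0],0],[[0,0,0],0]], grip=0.4)

```text
t: 7.2
eef_pos: [643.6, -210.5, 155.0]
tcp_rot: [3.142, -0.0, 0.382]
ft_force: [-0.2, 0.6, -0.5]
opening: 0.367
grip_force: 0.0
```

Emit:
jog_arm(motion=[[[0,0,0],0],[[0,0,0],0],[[0,0,0],0],[[0,0,0],0],[[0,0,0],0]])

```text
t: 7.7
eef_pos: [643.6, -210.5, 155.0]
tcp_rot: [3.141, -0.0, 0.382]
ft_force: [-0.2, 0.1, 0.5]
opening: 0.604
grip_force: 0.0
```

Emit:
jog_arm(motion=[[[0,0,10],0],[[0,0,20],0],[[0,0,30],0],[[0,0,37],0],[[0,0,37],0]])

```text
t: 8.2
eef_pos: [643.0, -210.3, 116.4]
tcp_rot: [-3.14, 0.002, 0.382]
ft_force: [-0.2, 0.4, -0.7]
opening: 0.601
grip_force: 0.0
```

Emit:
jog_arm(motion=[[[0,0,0],0],[[0,0,0],0],[[0,0,0],0],[[0,0,0],0],[[0,0,0],0]], grip=1.0)

```text
t: 8.7
eef_pos: [643.7, -210.6, 118.3]
tcp_rot: [3.141, -0.0, 0.382]
ft_force: [0.1, 0.3, 0.6]
opening: 0.29
grip_force: 30.0
```

Emit:
jog_arm(motion=[[[0,0,0],0],[[0,0,0],0],[[0,0,0],0],[[0,0,0],0],[[0,0,0],0]])

```text
t: 9.2
eef_pos: [643.7, -210.6, 118.3]
tcp_rot: [3.141, -0.0, 0.382]
ft_force: [-0.2, -0.5, 5.8]
opening: 0.287
grip_force: 30.0
```

Emit:
jog_arm(motion=[[[0,0,-15],0],[[0,0,-45],0],[[0,0,-80],0],[[0,0,-110],0],[[0,0,-125],0]])

```text
t: 9.7
eef_pos: [643.9, -210.5, 246.4]
tcp_rot: [3.14, -0.002, 0.382]
ft_force: [0.3, 0.5, -2.8]
opening: 0.29
grip_force: 30.0
```

Emit:
jog_arm(motion=[[[6,-19,0],0],[[18,-53,0],0],[[32,-95,0],0],[[46,-138,0],0],[[60,-180,0],0]])

```text
t: 10.2
eef_pos: [631.0, -18.5, 242.3]
tcp_rot: [-3.14, 0.002, 0.382]
ft_force: [0.1, 0.4, -2.8]
opening: 0.29
grip_force: 30.0
```

Emit:
jog_arm(motion=[[[14,-42,0],0],[[28,-84,0],0],[[42,-126,0],0],[[56,-168,0],0],[[64,-190,0],0]])

```text
t: 10.7
eef_pos: [619.0, 183.0, 242.3]
tcp_rot: [-3.14, 0.002, 0.384]
ft_force: [-0.7, -0.4, -1.7]
opening: 0.294
grip_force: 30.0
```

Run:
```python
from h import *
shift(620.4,189.8,33)
t=read_camera("side")
for r in cut_out("cover",t)[:2]: print(r["p"],r["box"],cen(r))
```

```text
t 10.7 tcp [619.  183.  242.3] [-3.14e+00  2.00e-03  3.84e-01] shift [  3.9  -5.7 209.3] turn None
0.58 [232.2, 193.8, 338.8, 236.7] (288.26089872568747, 216.5020120724346)
```

Emit:
jog_arm(motion=[[[4,-7,45],0],[[4,-7,90],0],[[4,-7,135],0],[[4,-7,170],0],[[4,-7,195],0]])

```text
t: 11.3
eef_pos: [620.1, 186.4, 44.9]
tcp_rot: [-3.141, 0.004, 0.381]
ft_force: [0.9, 0.4, -2.3]
opening: 0.293
grip_force: 30.0
```

Emit:
jog_arm(motion=[[[0,0,5],0],[[0,0,9],0],[[0,0,12],0],[[0,0,13],0],[[0,0,13],0]])

```text
t: 11.8
eef_pos: [622.2, 187.1, 35.9]
tcp_rot: [3.141, -0.001, 0.382]
ft_force: [0.2, -0.3, -2.5]
opening: 0.288
grip_force: 30.0
```

Emit:
jog_arm(motion=[[[0,0,2],0],[[0,0,4],0],[[0,0,4],0],[[0,0,4],0]])

```text
t: 12.2
eef_pos: [622.1, 187.2, 31.3]
tcp_rot: [3.142, -0.001, 0.382]
ft_force: [-0.6, -0.5, 1.6]
opening: 0.287
grip_force: 30.0
```

Emit:
jog_arm(motion=[[[0,0,0],0],[[0,0,0],0],[[0,0,0],0],[[0,0,0],0],[[0,0,0],0]], grip=0.2)

```text
t: 12.7
eef_pos: [621.9, 187.1, 30.9]
tcp_rot: [3.142, 0.0, 0.382]
ft_force: [0.7, -0.3, -0.0]
opening: 0.649
grip_force: 0.0
```

Emit:
jog_arm(motion=[[[0,0,-20],0],[[0,0,-60],0],[[0,0,-110],0],[[0,0,-160],0],[[0,0,-205],0]])

```text
t: 13.2
eef_pos: [621.7, 187.1, 238.6]
tcp_rot: [3.141, -0.001, 0.382]
ft_force: [0.3, 0.5, 0.4]
opening: 0.801
grip_force: 0.0
```

Emit:
jog_arm(motion=[[[-12,41,-20],0.126],[[-25,82,-40],0.252],[[-38,123,-60],0.378],[[-51,164,-80],0.504],[[-63,205,-80],0.63]])

```text
t: 13.7
eef_pos: [640.3, -28.4, 319.1]
tcp_rot: [-3.141, -0.005, -0.253]
ft_force: [-0.2, -0.2, -1.0]
opening: 0.802
grip_force: 0.0
```

Emit:
jog_arm(motion=[[[0,0,0],0],[[0,0,0],0],[[0,0,0],0]])

```text
t: 14.0
eef_pos: [639.6, -25.8, 315.8]
tcp_rot: [-3.141, 0.0, -0.247]
ft_force: [-0.1, 0.0, 0.1]
opening: 0.797
grip_force: 0.0
```

Run:
```python
from h import *
w=read_camera("wrist"); shift(640,-27,300,-.25); cv2.imwrite("pics/w4.png",w["img"])
for n in("tongs","rack","tongs_grip"):
  for r in cut_out(n,w)[:2]: print(n,r["p"],r["box"],cen(r))
print(proj(w,(640,-27,204)))
```

```text
t 14.1 tcp [639.7 -25.5 315.8] [-3.142  0.    -0.246] shift [ 0.7  1.3 15.8] turn 0.004
tongs 0.44 [213.6, 381.2, 218.2, 394.0] (215.0, 387.2307692307692)
rack 0.61 [282.0, 139.1, 361.7, 254.1] (320.7316497093023, 179.60828488372093)
tongs_grip 0.88 [288.8, 195.9, 353.3, 247.4] (319.9334511189635, 225.38633686690224)
[320.49123477 230.88445753]
```

View pics/w4.png

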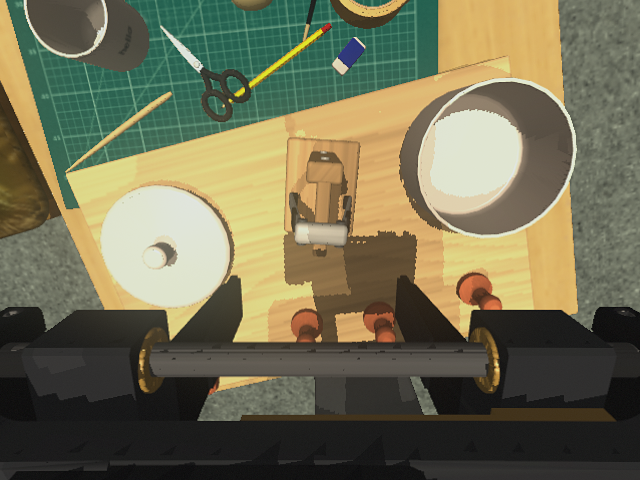

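The bow is at (321,234), about 0.05 rad off the tool axis. The cover lies on the mat, and the open crock is at (498,157). I'll measure the bow's yaw and pose numerically.

Run:
```python
from h import *
w=read_camera("wrist"); w["img"]=cv2.imread("pics/w4.png")
im=w["img"][210:260,285:360].astype(int); m=((im.max(2)-im.min(2)<45)&(im.min(2)>110)).astype(np.uint8)
n,l,st,c=cv2.connectedComponentsWithStats(m); i=1+st[1:,4].argmax(); ys,xs=np.where(l==i)
print(st[i],cv2.minAreaRect(np.c_[xs+285,ys+210].astype(np.float32)))
top=[atz(w,(x+285,ys[xs==x].min()+210),204) for x in range(xs.min()+4,xs.max()-3,4)]; top=np.array(top); f=np.polyfit(top[:,1],top[:,0],1); print("yaw from far edge",-np.arctan(f[0]),"mid far edge",top.mean(0), top[0],top[-1])
for y in range(213,252): print(y, w["img"][y,308],w["img"][y,334]) if y%2 else 0
for u in((289,138),(359,143)): print(atz(w,u,26))
```

```text
[ 10  13  52  22 986] ((320.4114074707031, 233.5120849609375), (51.24254608154297, 20.22654914855957), 1.6846843957901)
yaw from far edge -0.3220926217510825 mid far edge [645.76417044 -26.90515896 204.        ] [650.74677824 -11.50514628 204.        ] [640.40747104 -42.23470397 204.        ]
213 [ 62  97 123] [ 64  98 126]
215 [ 65  99 124] [ 65  99 126]
217 [ 65  99 124] [ 65  98 126]
219 [ 64  99 125] [ 64  98 126]
221 [ 64  92 112] [ 64  98 127]
223 [105 124 133] [ 70  91 106]
225 [138 161 174] [113 133 143]
227 [159 187 200] [146 170 182]
229 [171 200 214] [160 184 198]
231 [204 228 223] [165 192 205]
233 [180 209 215] [166 192 205]
235 [154 178 192] [161 187 200]
237 [148 174 188] [154 178 191]
239 [161 188 201] [155 180 192]
241 [159 185 198] [148 173 185]
243 [110 133 145] [127 148 159]
245 [ 72 111 140] [ 88 106 118]
247 [ 72 110 137] [ 71 105 132]
249 [ 73 112 141] [ 71 109 137]
251 [ 75 115 143] [ 71 109 138]
[716.77646928  -7.55321621  26.        ]
[690.19325623 -88.75467848  26.        ]
```

Emit:
jog_arm(motion=[[[-4,0,40],0.069],[[-4,0,80],0.069],[[-4,0,120],0.069],[[-4,0,150],0.069],[[-4,0,165],0.069]])

```text
t: 14.75
eef_pos: [634.8, -25.0, 148.1]
tcp_rot: [3.141, 0.004, -0.316]
ft_force: [0.6, -0.2, 0.8]
opening: 0.796
grip_force: 0.0
```

Emit:
jog_arm(motion=[[[0,0,10],0],[[0,0,20],0],[[0,0,26],0],[[0,0,28],0],[[0,0,28],0]])

```text
t: 15.25
eef_pos: [636.1, -25.7, 123.3]
tcp_rot: [-3.142, -0.001, -0.317]
ft_force: [-0.3, 0.5, 0.1]
opening: 0.8
grip_force: 0.0
```

Run:
```python
from h import *
shift(636,-24.5,122,-.315)
s=read_camera("side"); w=read_camera("wrist"); cv2.imwrite("pics/w5.png",np.hstack([cv2.resize(w["img"][180:420,160:480],(440,330)),cv2.resize(s["img"][140:290,220:340],(264,330))]))
```

```text
t 15.2 tcp [636.1 -25.7 123.3] [-3.142e+00 -1.000e-03 -3.170e-01] shift [-0.4 -1.1  1.3] turn -0.002
```

View pics/w5.png

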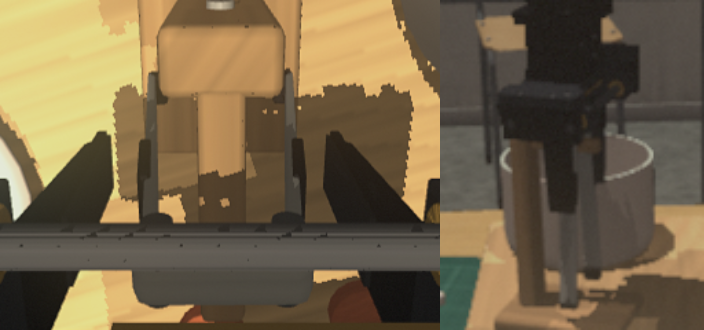

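Emit:
jog_arm(motion=[[[0,0,0],0],[[0,0,0],0],[[0,0,0],0],[[0,0,0],0],[[0,0,0],0]], grip=0.465)

```text
t: 15.85
eef_pos: [635.8, -25.7, 122.9]
tcp_rot: [3.141, 0.0, -0.317]
ft_force: [0.1, -0.3, -0.8]
opening: 0.537
grip_force: 4.4
```

Emit:
jog_arm(motion=[[[0,0,0],0],[[0,0,0],0],[[0,0,0],0]])

```text
t: 16.15
eef_pos: [635.9, -25.7, 122.9]
tcp_rot: [3.141, 0.0, -0.317]
ft_force: [0.5, 0.2, -1.3]
opening: 0.535
grip_force: 4.4
```

Emit:
jog_arm(motion=[[[0,0,-3],0],[[0,0,-8],0],[[-10,0,-8],0],[[-25,0,-8],0],[[-45,0,-8],0]])

```text
t: 16.65
eef_pos: [592.3, -11.4, 131.0]
tcp_rot: [3.142, -0.0, -0.317]
ft_force: [-0.2, 0.0, -0.6]
opening: 0.535
grip_force: 4.4
```

Emit:
jog_arm(motion=[[[-20,0,0],0],[[-35,0,-20],0],[[-40,0,-60],0],[[-45,0,-100],0],[[-45,0,-110],0]])

```text
t: 17.15
eef_pos: [550.6, 2.7, 245.2]
tcp_rot: [-3.14, -0.006, -0.317]
ft_force: [0.1, 0.2, -1.6]
opening: 0.533
grip_force: 4.4
```

```bash
cat > fit.py <<'E'
from h import *
from scipy.optimize import minimize
th=np.linspace(0,2*np.pi,24,endpoint=False)
PR=[[(23,0),(23,14)],[(23,14),(10,24)],[(10,24),(10,50)]]
def sil(p,x,y,z0=12):
    m=np.zeros((480,640),np.uint8); S=4
    m=np.zeros((480*S,640*S),np.uint8)
    def hull(P):
        q=np.array([proj(p,a) for a in P]); cv2.fillConvexPoly(m,cv2.convexHull(((q+.5)*S).astype(np.int32)),255)
    for seg in PR: hull([(x+r*np.cos(t),y+r*np.sin(t),z0+h) for r,h in seg for t in th[::2]])
    hull([(x+13.5*np.sin(f)*np.cos(t),y+13.5*np.sin(f)*np.sin(t),z0+57.5+13.5*np.cos(f)) for f in np.linspace(0,np.pi,7) for t in th[::2]])
    return cv2.resize(m,(640,480),interpolation=cv2.INTER_AREA)/255.
def redmask(im):
    h=cv2.cvtColor(im,cv2.COLOR_BGR2HSV); return ((h[...,0]<9)|(h[...,0]>172))&(h[...,1]>95)&(h[...,2]>35)
def fit(views,x,y):
    def box(p): u=proj(p,(x,y,45)).astype(int); return slice(max(u[1]-28,0),u[1]+28),slice(max(u[0]-25,0),u[0]+25)
    B=[(p,m,box(p)) for p,m in views]
    def cost(v): return sum(np.abs(sil(p,*v)[b]-m[b]).sum()/max(m[b].sum(),40) for p,m,b in B)
    r=minimize(cost,[x,y],method="Nelder-Mead",options=dict(initial_simplex=[[x-6,y-5],[x+7,y],[x,y+8]],maxiter=40)); return r.x,r.fun
E
python3 - <<'E'
from fit import *
t=read_camera("top");s=read_camera("side")
cv2.imwrite("pics/t5.png",t["img"])
V=[]
for p,n in((t,"top1"),(s,"side1")): V.append((p,redmask(cv2.imread(f"pics/{n}.png"))))
for g in((448,-64),(460,-197),(464,36),(438,174)):
    print(g,*fit(V,*g),[fit([v],*g) for v in V])
w=read_camera("wrist");shift(449,-64,200)
cv2.imwrite("pics/w6.png",w["img"])
for r in cut_out("tongs",w)[:2]: print(r["p"],r["box"])
r=cut_out("pot",w)[0]; print("pot",r["p"],r["box"]); s=state(); R=s["eef_pos"]
th2=np.linspace(0,6.28,60)
q=np.array([proj(w,(643+80*np.cos(a),-211+80*np.sin(a),112)) for a in th2]); print(q.min(0),q.max(0))
E
```

```text
(448, -64) [450.98673582 -66.61400411] 7.552078732104056 [(array([450.13647461, -64.89428711]), np.float64(0.4589080915385022)), (array([ 520.1875, -164.5625]), np.float64(1.0))]
(460, -197) [ 458.7473214  -204.74742717] 3.715158055046239 [(array([ 462.11523438, -201.92773438]), np.float64(0.4666666666666666)), (array([ 454.66894913, -224.88464949]), np.float64(3.099333714068152))]
(464, 36) [461.92267418  33.74241257] 14.703747276688452 [(array([464.76932216,  36.16742468]), np.float64(0.47675381263616556)), (array([ 391.03125, -239.34375]), np.float64(0.475))]
(438, 174) [440.21386719 171.5737915 ] 18.58206510459337 [(array([436.60424805, 175.44091797]), np.float64(0.5395925501119667)), (array([ 365.03125, -101.34375]), np.float64(0.725))]
t 17.3 tcp [549.9   2.5 240.7] [-3.142 -0.    -0.317] shift [-75.2  94.7  40.7] turn None
0.62 [257.3, 228.0, 389.5, 407.0]
pot 0.8 [416.8, 0.0, 638.9, 137.0]
[ 445.08581957 -108.20681354] [665.96477206 135.96257491]
```

Run:
```python
from fit import *
im=cv2.imread("pics/side1.png"); h=cv2.cvtColor(im,cv2.COLOR_BGR2HSV)
for v,u in((230,361),(246,361),(252,374),(270,374),(292,372),(330,396),(305,396),(290,330),(300,372)): print(v,u,h[v,u])
t=read_camera("top");s=read_camera("side")
def red2(im):
    h=cv2.cvtColor(im,cv2.COLOR_BGR2HSV); return ((h[...,0]<8)|(h[...,0]>172))&(h[...,1]>95)&(h[...,2]>30)
ims=cv2.imread("pics/side1.png"); m=cv2.medianBlur(redmask(ims).astype(np.uint8),3)
n,l,st,c=cv2.connectedComponentsWithStats(m)
for i in range(1,n):
    if st[i,4]>60: print(st[i],c[i].round())
```

```text
230 361 [ 10 124  84]
246 361 [  9 155 183]
252 374 [ 11 127  94]
270 374 [ 10 137 115]
292 372 [  9 151 179]
330 396 [  9 152 186]
305 396 [ 10 134 116]
290 330 [ 18 109 202]
300 372 [ 12 122  96]
```

```bash
sed -i 's/h\[...,0\]<9)|(h\[...,0\]>172))&(h\[...,1\]>95)/h[...,0]<14)|(h[...,0]>172))\&(h[...,1]>105)/' fit.py
python3 - <<'E'
from fit import *
t=read_camera("top");s=read_camera("side")
V=[]
for p,n in((t,"top1"),(s,"side1")): V.append((p,redmask(cv2.imread(f"pics/{n}.png"))))
for g in((448,-64),(460,-197),(464,36),(438,174)):
    print(g,*fit(V,*g),[fit([v],*g) for v in V])
shift(449,-64,200)
print(np.abs(cv2.imread("pics/top1.png").astype(int)-t["img"]).mean())
E
```

```text
(448, -64) [449.63824342 -65.97900656] 0.5763737637859585 [(array([449.84626579, -65.97620964]), np.float64(0.05883844031909341)), (array([449.87255859, -68.24316406]), np.float64(0.5155721279456155))]
(460, -197) [ 460.57631961 -202.75491136] 0.4813282131481991 [(array([ 460.72725963, -202.55360905]), np.float64(0.06887300714678396)), (array([ 459.48022842, -204.19110823]), np.float64(0.4011670472255446))]
(464, 36) [464.23263907  36.35617706] 0.46004506351329966 [(array([463.91303799,  36.34441084]), np.float64(0.044482007362331905)), (array([462.77521086,  32.69530791]), np.float64(0.3895807259073843))]
(438, 174) [437.48479502 176.76429294] 0.4079716679849071 [(array([437.49665833, 177.19949341]), np.float64(0.08160524910353247)), (array([436.41670448, 175.05585543]), np.float64(0.30829454083791785))]
t 17.6 tcp [550.2   2.4 239.8] [ 3.141e+00  2.000e-03 -3.170e-01] shift [-75.4  94.6  39.8] turn None
26.386981336805555
```

Emit:
jog_arm(motion=[[[-22,29,15],0],[[-45,58,35],0],[[-66,86,50],0],[[-74,96,55],0],[[-74,96,55],0]])

```text
t: 18.1
eef_pos: [449.2, -66.3, 185.5]
tcp_rot: [3.141, 0.001, -0.319]
ft_force: [0.7, -0.3, -1.0]
opening: 0.539
grip_force: 4.4
```

Emit:
jog_arm(motion=[[[0,0,0],0],[[0,0,0],0]])

```text
t: 18.3
eef_pos: [451.4, -65.4, 186.4]
tcp_rot: [-3.142, -0.001, -0.317]
ft_force: [0.4, -0.2, -1.1]
opening: 0.534
grip_force: 4.4
```

Run:
```python
from h import *
s=read_camera("side");w=read_camera("wrist");shift(449.8,-66,125,-.317)
p=state()["eef_pos"]
for z in(p[2]-84,p[2]-72): print("jaw pred",proj(s,(p[0],p[1],z)),proj(w,(p[0],p[1],z)))
for n in("tongs","tongs_jaw"):
  for q in(s,w):
    for r in cut_out(n,q)[:2]:print(n,r["p"],r["box"])
cv2.imwrite("pics/j1.png",np.hstack([cv2.resize(s["img"][160:310,300:440],(420,450)),cv2.resize(w["img"][200:480,190:450],(380,450))]))
```

```text
t 18.4 tcp [451.  -65.3 186.2] [-3.142e+00 -1.000e-03 -3.160e-01] shift [-0.9  1.  61.2] turn 0.001
jaw pred [372.16418327 235.19402746] [319.33279393 241.66175165]
jaw pred [372.26202847 229.8337719 ] [319.377876   246.42575944]
tongs 0.92 [364.6, 174.9, 380.2, 238.4]
tongs 0.76 [255.5, 230.0, 386.9, 406.0]
tongs_jaw 0.64 [362.7, 174.0, 379.5, 239.2]
tongs_jaw 0.82 [255.9, 228.8, 389.8, 407.5]
```

View pics/j1.png

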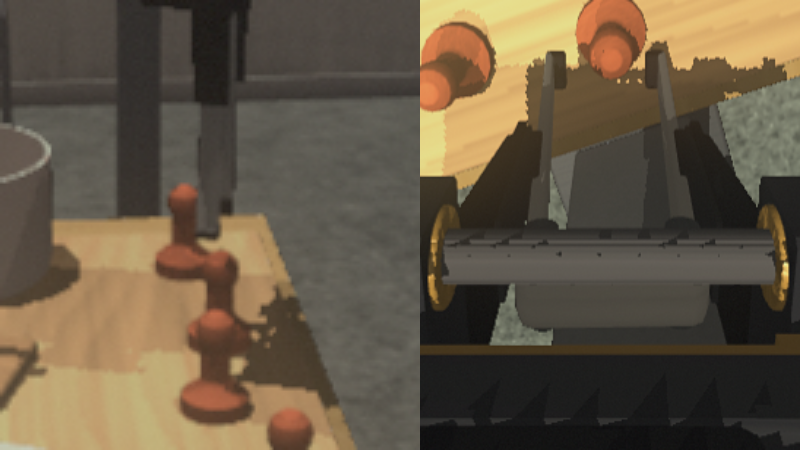

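The jaws straddle the first piece well. I'll descend and squeeze.

Emit:
jog_arm(motion=[[[-1,1,25],0],[[-1,1,45],0],[[-1,1,57],0],[[-1,1,61],0],[[-1,1,61],0]])

```text
t: 19.1
eef_pos: [448.9, -66.3, 124.8]
tcp_rot: [3.142, 0.001, -0.317]
ft_force: [0.9, 0.2, -0.6]
opening: 0.536
grip_force: 4.4
```

Emit:
jog_arm(motion=[[[0,0,0],0],[[0,0,0],0],[[0,0,0],0],[[0,0,0],0],[[0,0,0],0]], grip=1.0)

```text
t: 19.6
eef_pos: [449.3, -66.5, 125.5]
tcp_rot: [3.142, -0.001, -0.317]
ft_force: [0.7, 0.7, 5.4]
opening: 0.456
grip_force: 30.0
```

Emit:
jog_arm(motion=[[[0,0,0],0],[[0,0,-5],0],[[0,0,-15],0],[[0,0,-25],0],[[0,0,-30],0]])

```text
t: 20.1
eef_pos: [449.2, -66.5, 156.3]
tcp_rot: [3.142, -0.001, -0.317]
ft_force: [-0.7, 0.5, -2.0]
opening: 0.458
grip_force: 30.0
```

Run:
```python
from h import *
s=read_camera("side");w=read_camera("wrist");shift(643,-211,240,-.317)
for r in cut_out("piece1",s)[:5]:print(r["p"],np.round(r["box"]))
for r in cut_out("piece1",w)[:5]:print(r["p"],np.round(r["box"]))
r=cut_out("pot",w)[0];print(r["p"],r["box"])
```

```text
t 20.2 tcp [449.2 -66.4 155.9] [ 3.142e+00 -2.000e-03 -3.170e-01] shift [229.2  76.9 -84.1] turn -0.0
0.95 [384. 297. 410. 338.]
0.81 [361. 264. 381. 303.]
0.68 [350. 222. 366. 250.]
0.57 [362. 230. 386. 264.]
0.89 [291. 207. 346. 274.]
0.77 [171. 217. 232. 284.]
0.77 [439. 136. 518. 191.]
0.78 [352.8, 0.0, 504.4, 34.2]
```

Emit:
jog_arm(motion=[[[0,0,-30],0],[[0,0,-65],0],[[10,3,-87],0],[[40,11,-87],0],[[80,23,-87],0]])

```text
t: 20.85
eef_pos: [518.0, -113.1, 242.8]
tcp_rot: [-3.142, -0.001, -0.316]
ft_force: [0.7, 0.3, -2.1]
opening: 0.459
grip_force: 30.0
```

Emit:
jog_arm(motion=[[[43,12,0],0],[[86,24,0],0],[[129,36,0],0],[[165,47,0],0],[[191,54,0],0]])

```text
t: 21.35
eef_pos: [683.6, -225.5, 240.3]
tcp_rot: [3.142, 0.002, -0.318]
ft_force: [-0.1, 1.3, -1.9]
opening: 0.46
grip_force: 30.0
```

Emit:
jog_arm(motion=[[[0,0,0],0],[[0,0,0],0]])

```text
t: 21.55
eef_pos: [682.0, -224.0, 240.4]
tcp_rot: [-3.141, 0.002, -0.317]
ft_force: [-0.4, 0.0, -1.9]
opening: 0.459
grip_force: 30.0
```

Run:
```python
from h import *
w=read_camera("wrist");shift(643+42*.95,-211-42*.312,131,-.317);t=read_camera("top")
cv2.imwrite("pics/k1.png",np.hstack([w["img"][:,100:540],cv2.resize(t["img"][110:250,390:530],(360,480))]))
q=np.array([proj(w,(643+80*np.cos(a),-211+80*np.sin(a),112)) for a in np.linspace(0,6.28,60)]); print(q.min(0),q.max(0))
r=cut_out("pot",w)[0];print(r["p"],r["box"])
```

```text
t 21.6 tcp [ 681.8 -223.7  241.1] [-3.141e+00  2.000e-03 -3.170e-01] shift [1.200e+00 1.000e-01 1.101e+02] turn -0.0
[228.40243813 180.61728968] [409.58121342 350.53880547]
0.78 [229.3, 166.3, 411.3, 343.6]
```

View pics/k1.png

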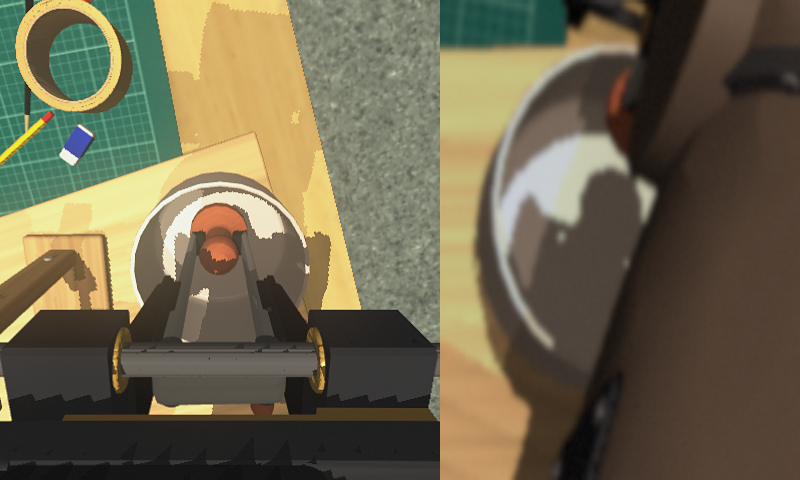

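Emit:
jog_arm(motion=[[[1,0,30],0],[[1,0,60],0],[[1,0,85],0],[[1,0,100],0],[[1,0,105],0]])

```text
t: 22.2
eef_pos: [682.7, -223.9, 135.9]
tcp_rot: [-3.142, 0.002, -0.317]
ft_force: [-0.3, 0.3, -2.2]
opening: 0.46
grip_force: 30.0
```

Emit:
jog_arm(motion=[[[0,0,2],0],[[0,0,4],0],[[0,0,4],0]])

```text
t: 22.5
eef_pos: [683.6, -224.5, 133.9]
tcp_rot: [3.141, -0.001, -0.317]
ft_force: [-0.1, -0.2, -1.2]
opening: 0.46
grip_force: 30.0
```

Emit:
jog_arm(motion=[[[0,0,0],0],[[0,0,0],0],[[0,0,0],0],[[0,0,0],0]], grip=0.465)

```text
t: 22.9
eef_pos: [683.3, -224.4, 133.2]
tcp_rot: [3.142, -0.0, -0.317]
ft_force: [0.4, 0.0, -1.6]
opening: 0.536
grip_force: 4.4
```

Emit:
jog_arm(motion=[[[0,0,-10],0],[[0,0,-30],0],[[0,0,-60],0],[[0,0,-80],0],[[0,0,-80],0]])

```text
t: 23.4
eef_pos: [684.4, -224.8, 216.9]
tcp_rot: [3.141, -0.006, -0.317]
ft_force: [0.2, 1.1, -1.4]
opening: 0.537
grip_force: 4.4
```

Run:
```python
from h import *
w=read_camera("wrist");shift(460.7,-202.6,185,-.317)
for r in cut_out("piece1",w)[:5]:print(r["p"],np.round(r["box"]))
print(proj(w,(682,-224,17)),proj(w,(682,-224,88)))
```

```text
t 23.4 tcp [ 683.7 -224.5  214.5] [ 3.141e+00 -3.000e-03 -3.170e-01] shift [-218.7   48.7   29.5] turn -0.0
0.89 [293. 193. 342. 238.]
0.53 [347. 403. 375. 415.]
[318.8745708  213.26863833] [319.05139616 230.2007123 ]
```

Emit:
jog_arm(motion=[[[-20,4,0],0],[[-60,13,0],0],[[-105,23,0],0],[[-150,33,0],0],[[-190,42,10],0]])

```text
t: 24.0
eef_pos: [487.4, -204.4, 202.4]
tcp_rot: [3.142, 0.001, -0.317]
ft_force: [1.3, -1.4, -0.5]
opening: 0.535
grip_force: 4.4
```

Emit:
jog_arm(motion=[[[-20,5,10],0],[[-28,6,20],0],[[-28,6,20],0],[[-28,6,20],0]])

```text
t: 24.4
eef_pos: [461.4, -202.0, 182.6]
tcp_rot: [-3.141, 0.001, -0.317]
ft_force: [0.4, 0.3, -0.9]
opening: 0.535
grip_force: 4.4
```

```bash
cat > chk.py <<'E'
import sys
from fit import *
x,y=map(float,sys.argv[1:3])
s=read_camera("side");w=read_camera("wrist");t=read_camera("top");shift(x,y,125,-.317)
p=state()["eef_pos"]
for q,n in((s,"side"),(w,"wrist"),(t,"top")):
    m=sil(q,x,y)>.5; 
    b=[r for r in cut_out("piece1",q)]; ys,xs=np.where(m)
    if len(xs)==0: continue
    print(n,"pred",xs.min(),ys.min(),xs.max(),ys.max(),"cut",[(round(r["p"],2),np.round(r["box"]).tolist()) for r in b if r["p"]>.3])
E
python3 chk.py 460.7 -202.6
```

```text
t 24.6 tcp [ 461.8 -202.1  183. ] [ 3.142 -0.    -0.317] shift [-0.9  0.9 58. ] turn 0.0
side pred 351 221 370 253 cut [(0.96, [362.0, 262.0, 382.0, 302.0]), (0.93, [353.0, 220.0, 369.0, 250.0]), (0.85, [383.0, 299.0, 410.0, 340.0]), (0.75, [361.0, 150.0, 370.0, 211.0])]
wrist pred 296 194 344 248 cut [(0.97, [43.0, 268.0, 118.0, 329.0]), (0.75, [296.0, 194.0, 345.0, 250.0]), (0.53, [112.0, 2.0, 368.0, 112.0])]
top pred 432 269 458 295 cut [(0.94, [440.0, 142.0, 473.0, 169.0]), (0.8, [297.0, 270.0, 323.0, 296.0]), (0.74, [220.0, 285.0, 237.0, 310.0])]
```

Emit:
jog_arm(motion=[[[-1,1,25],0],[[-1,1,43],0],[[-1,1,54],0],[[-1,1,58],0],[[-1,1,58],0]])

```text
t: 25.2
eef_pos: [460.1, -202.6, 124.9]
tcp_rot: [-3.142, 0.0, -0.317]
ft_force: [-0.7, -0.2, -1.4]
opening: 0.535
grip_force: 4.4
```

Emit:
jog_arm(motion=[[[0,0,0],0],[[0,0,0],0],[[0,0,0],0],[[0,0,0],0],[[0,0,0],0]], grip=1.0)

```text
t: 25.7
eef_pos: [460.3, -202.7, 125.5]
tcp_rot: [3.141, -0.001, -0.317]
ft_force: [0.6, 1.4, 5.8]
opening: 0.458
grip_force: 30.0
```

Emit:
jog_arm(motion=[[[0,0,-5],0],[[0,0,-25],0],[[0,0,-60],0],[[0,0,-95],0],[[0,0,-117],0]])

```text
t: 26.2
eef_pos: [460.0, -202.7, 244.4]
tcp_rot: [3.141, -0.002, -0.317]
ft_force: [-0.6, -0.7, -1.6]
opening: 0.46
grip_force: 30.0
```

Emit:
jog_arm(motion=[[[20,-7,0],0],[[60,-22,0],0],[[100,-37,0],0],[[127,-46,0],0],[[133,-49,0],0]])

```text
t: 26.7
eef_pos: [603.5, -197.2, 241.0]
tcp_rot: [-3.142, 0.001, -0.316]
ft_force: [-0.2, 0.6, -1.9]
opening: 0.461
grip_force: 30.0
```

Emit:
jog_arm(motion=[[[0,0,0],0],[[0,0,0],0]])

```text
t: 26.9
eef_pos: [600.5, -197.4, 241.8]
tcp_rot: [3.141, 0.001, -0.317]
ft_force: [-0.6, -0.4, -2.5]
opening: 0.458
grip_force: 30.0
```

```bash
cat > pl.py <<'E'
import sys
from h import *
x,y=map(float,sys.argv[1:3])
w=read_camera("wrist");shift(x,y,134,-.317)
for r in cut_out("piece1",w)[:5]:print(r["p"],np.round(r["box"]))
p=state()["eef_pos"]; z=p[2]-77.9-35
print("held base/head pred",proj(w,(p[0],p[1],z)),proj(w,(p[0],p[1],z+71)))
E
python3 pl.py 603.1 -197.9
```

```text
t 26.9 tcp [ 600.5 -197.6  242.2] [ 3.141e+00  1.000e-03 -3.180e-01] shift [  2.6  -0.5 108.2] turn -0.001
0.95 [292. 204. 346. 273.]
0.85 [295.  96. 340. 145.]
0.79 [ 64. 398. 103. 420.]
held base/head pred [319.41441489 231.19798802] [319.75761653 260.12240521]
```

Emit:
jog_arm(motion=[[[2,0,30],0],[[2,0,60],0],[[2,0,85],0],[[2,0,100],0],[[2,0,105],0]])

```text
t: 27.5
eef_pos: [602.3, -198.2, 135.8]
tcp_rot: [-3.142, 0.002, -0.318]
ft_force: [-0.6, 0.6, -2.2]
opening: 0.456
grip_force: 30.0
```

Emit:
jog_arm(motion=[[[0,0,2],0],[[0,0,4],0],[[0,0,4],0]])

```text
t: 27.8
eef_pos: [603.6, -198.3, 133.7]
tcp_rot: [3.141, -0.001, -0.317]
ft_force: [0.8, -0.3, -1.3]
opening: 0.462
grip_force: 30.0
```

Emit:
jog_arm(motion=[[[0,0,0],0],[[0,0,0],0],[[0,0,0],0],[[0,0,0],0]], grip=0.465)

```text
t: 28.2
eef_pos: [603.6, -198.2, 133.2]
tcp_rot: [3.141, -0.0, -0.317]
ft_force: [0.0, -0.5, -0.9]
opening: 0.536
grip_force: 4.4
```

Emit:
jog_arm(motion=[[[0,0,-10],0],[[0,0,-30],0],[[0,0,-60],0],[[0,0,-82],0],[[0,0,-82],0]])

```text
t: 28.7
eef_pos: [604.7, -198.6, 218.9]
tcp_rot: [3.141, -0.006, -0.317]
ft_force: [-1.0, -0.5, -0.8]
opening: 0.534
grip_force: 4.4
```

```bash
python3 pl.py 464 36.3
```

```text
t 28.8 tcp [ 603.9 -198.3  216.7] [ 3.141e+00 -3.000e-03 -3.170e-01] shift [-206.1 -179.3   82.7] turn -0.0
0.92 [294. 102. 342. 150.]
0.81 [296. 189. 342. 238.]
held base/head pred [318.92248834 232.60966886] [319.17963534 260.65304316]
```

Emit:
jog_arm(motion=[[[-16,-14,0],0],[[-46,-40,0],0],[[-80,-70,0],0],[[-114,-100,0],0],[[-148,-130,0],0]])

```text
t: 29.3
eef_pos: [501.7, -27.1, 213.7]
tcp_rot: [3.141, 0.002, -0.318]
ft_force: [1.2, 0.3, -0.6]
opening: 0.536
grip_force: 4.4
```

Emit:
jog_arm(motion=[[[-34,-28,10],0],[[-54,-46,25],0],[[-58,-49,32],0],[[-58,-49,32],0],[[-58,-49,32],0]])

```text
t: 29.8
eef_pos: [464.2, 35.6, 182.8]
tcp_rot: [3.141, 0.0, -0.317]
ft_force: [-0.5, -0.1, -0.3]
opening: 0.537
grip_force: 4.4
```

```bash
python3 chk.py 464 36.3
```

```text
t 29.9 tcp [464.3  35.3 183.1] [-3.142 -0.    -0.318] shift [-0.6 -0.8 58.1] turn -0.001
side pred 360 263 382 302 cut [(0.73, [383.0, 298.0, 411.0, 338.0]), (0.68, [358.0, 266.0, 381.0, 302.0])]
wrist pred 294 194 342 248 cut [(0.92, [159.0, 261.0, 215.0, 312.0]), (0.65, [296.0, 193.0, 344.0, 250.0]), (0.37, [270.0, 0.0, 385.0, 62.0])]
top pred 296 270 322 295 cut [(0.88, [429.0, 189.0, 452.0, 211.0]), (0.74, [314.0, 131.0, 378.0, 217.0]), (0.73, [439.0, 142.0, 473.0, 168.0]), (0.59, [217.0, 283.0, 227.0, 306.0])]
```

Emit:
jog_arm(motion=[[[-1,-1,25],0],[[-1,-1,43],0],[[-1,-1,54],0],[[-1,-1,58],0],[[-1,-1,58],0]])

```text
t: 30.6
eef_pos: [463.1, 37.3, 124.9]
tcp_rot: [3.141, 0.0, -0.317]
ft_force: [0.3, -0.5, -0.6]
opening: 0.535
grip_force: 4.4
```

Emit:
jog_arm(motion=[[[0,0,0],0],[[0,0,0],0],[[0,0,0],0],[[0,0,0],0],[[0,0,0],0]], grip=1.0)

```text
t: 31.1
eef_pos: [463.3, 37.3, 125.4]
tcp_rot: [3.142, -0.001, -0.317]
ft_force: [-0.7, -0.6, 3.1]
opening: 0.461
grip_force: 30.0
```

Emit:
jog_arm(motion=[[[0,0,-5],0],[[0,0,-25],0],[[0,0,-60],0],[[0,0,-95],0],[[0,0,-117],0]])

```text
t: 31.6
eef_pos: [463.1, 37.6, 244.4]
tcp_rot: [-3.141, -0.002, -0.317]
ft_force: [0.0, -0.4, -1.6]
opening: 0.455
grip_force: 30.0
```

Emit:
jog_arm(motion=[[[15,13,0],0],[[45,39,0],0],[[80,69,0],0],[[115,99,0],0],[[150,129,0],0]])

```text
t: 32.1
eef_pos: [565.7, -133.3, 242.1]
tcp_rot: [-3.141, 0.0, -0.317]
ft_force: [1.7, 1.0, -1.0]
opening: 0.459
grip_force: 30.0
```

Emit:
jog_arm(motion=[[[35,30,0],0],[[70,60,0],0],[[92,79,0],0],[[97,84,0],0],[[97,84,0],0]])

```text
t: 32.6
eef_pos: [630.9, -242.4, 241.2]
tcp_rot: [-3.141, 0.002, -0.318]
ft_force: [-0.0, 0.4, -2.0]
opening: 0.457
grip_force: 30.0
```

```bash
python3 pl.py 632.4 -243.3
```

```text
t 32.6 tcp [ 630.7 -241.4  241.5] [-3.141e+00  1.000e-03 -3.170e-01] shift [  2.2   1.3 107.5] turn -0.0
0.9 [294. 206. 345. 273.]
0.82 [266. 139. 308. 185.]
0.75 [270. 224. 302. 270.]
held base/head pred [317.6600684  232.18019336] [317.43976956 261.44696857]
```

Emit:
jog_arm(motion=[[[2,1,30],0],[[2,1,60],0],[[2,1,85],0],[[2,1,100],0],[[2,1,105],0]])

```text
t: 33.2
eef_pos: [632.3, -242.4, 136.1]
tcp_rot: [-3.141, 0.002, -0.316]
ft_force: [-0.4, -0.3, -1.6]
opening: 0.457
grip_force: 30.0
```

Emit:
jog_arm(motion=[[[0,0,1],0],[[0,0,3],0],[[0,0,3],0]])

```text
t: 33.5
eef_pos: [633.1, -243.6, 134.9]
tcp_rot: [3.141, -0.001, -0.317]
ft_force: [-0.0, 0.1, -2.5]
opening: 0.456
grip_force: 30.0
```

Emit:
jog_arm(motion=[[[0,0,0],0],[[0,0,0],0],[[0,0,0],0],[[0,0,0],0]], grip=0.465)

```text
t: 33.9
eef_pos: [632.8, -243.6, 134.2]
tcp_rot: [3.141, -0.0, -0.317]
ft_force: [-0.5, -0.4, -1.0]
opening: 0.535
grip_force: 4.4
```

Emit:
jog_arm(motion=[[[0,0,-10],0],[[0,0,-30],0],[[0,0,-60],0],[[0,0,-82],0],[[0,0,-82],0]])

```text
t: 34.4
eef_pos: [633.9, -244.1, 220.1]
tcp_rot: [3.141, -0.006, -0.317]
ft_force: [-0.0, -0.2, -1.4]
opening: 0.534
grip_force: 4.4
```

```bash
python3 pl.py 437.5 177
```

```text
t 34.5 tcp [ 633.2 -243.7  217.8] [ 3.141e+00 -3.000e-03 -3.170e-01] shift [-317.2 -338.7   83.8] turn -0.0
0.98 [265. 229. 308. 282.]
0.93 [298. 190. 341. 239.]
0.85 [260. 145. 308. 194.]
held base/head pred [318.83939434 232.52948162] [319.1037451 260.5034041]
```

Emit:
jog_arm(motion=[[[-14,-15,0],0],[[-43,-46,0],0],[[-76,-81,0],0],[[-109,-116,0],0],[[-142,-151,0],0]])

```text
t: 35.0
eef_pos: [543.3, -54.3, 214.6]
tcp_rot: [3.141, 0.002, -0.318]
ft_force: [0.6, 0.3, -1.1]
opening: 0.534
grip_force: 4.4
```

Emit:
jog_arm(motion=[[[-33,-35,0],0],[[-66,-70,0],0],[[-99,-105,0],0],[[-132,-141,0],0],[[-155,-166,0],0]])

```text
t: 35.5
eef_pos: [447.4, 152.2, 215.0]
tcp_rot: [3.141, 0.002, -0.316]
ft_force: [0.8, 0.9, -1.5]
opening: 0.533
grip_force: 4.4
```

Emit:
jog_arm(motion=[[[-14,-16,15],0],[[-20,-22,30],0],[[-20,-22,34],0],[[-20,-22,34],0]])

```text
t: 35.9
eef_pos: [437.0, 177.1, 181.1]
tcp_rot: [3.14, 0.002, -0.317]
ft_force: [-0.0, 0.1, -0.4]
opening: 0.54
grip_force: 4.4
```

```bash
python3 chk.py 437.5 177
```

```text
t 36.0 tcp [437.8 176.9 182.3] [-3.142 -0.    -0.318] shift [-0.4 -0.  57.3] turn -0.001
side pred 382 296 408 339 cut [(0.93, [384.0, 296.0, 408.0, 338.0]), (0.53, [282.0, 216.0, 292.0, 224.0])]
wrist pred 295 193 343 247 cut [(0.88, [294.0, 194.0, 342.0, 250.0])]
top pred 216 286 243 312 cut [(0.9, [429.0, 190.0, 452.0, 214.0]), (0.67, [441.0, 141.0, 472.0, 168.0]), (0.59, [452.0, 173.0, 483.0, 194.0])]
```

Emit:
jog_arm(motion=[[[-1,0,25],0],[[-1,0,43],0],[[-1,0,53],0],[[-1,0,57],0],[[-1,0,57],0]])

```text
t: 36.7
eef_pos: [436.5, 177.6, 125.0]
tcp_rot: [3.141, 0.0, -0.317]
ft_force: [0.9, 0.5, -0.8]
opening: 0.538
grip_force: 4.4
```

Emit:
jog_arm(motion=[[[0,0,0],0],[[0,0,0],0],[[0,0,0],0],[[0,0,0],0],[[0,0,0],0]], grip=1.0)

```text
t: 37.2
eef_pos: [436.7, 177.7, 125.4]
tcp_rot: [-3.141, -0.001, -0.317]
ft_force: [0.8, -1.8, 5.1]
opening: 0.458
grip_force: 30.0
```

Emit:
jog_arm(motion=[[[0,0,-5],0],[[0,0,-25],0],[[0,0,-60],0],[[0,0,-95],0],[[0,0,-117],0]])

```text
t: 37.7
eef_pos: [436.5, 178.0, 244.3]
tcp_rot: [-3.14, -0.001, -0.317]
ft_force: [-0.0, -0.1, -2.3]
opening: 0.458
grip_force: 30.0
```

Emit:
jog_arm(motion=[[[14,22,0],0],[[38,59,0],0],[[63,98,0],0],[[88,136,0],0],[[113,174,0],0]])

```text
t: 38.2
eef_pos: [489.4, -24.4, 242.1]
tcp_rot: [-3.141, 0.0, -0.317]
ft_force: [1.2, 0.9, -1.8]
opening: 0.461
grip_force: 30.0
```

Emit:
jog_arm(motion=[[[28,30,0],0],[[70,46,0],0],[[112,62,0],0],[[154,77,0],0],[[188,90,0],0]])

```text
t: 38.7
eef_pos: [641.3, -168.4, 241.6]
tcp_rot: [-3.141, 0.001, -0.318]
ft_force: [-0.1, 0.9, -2.2]
opening: 0.458
grip_force: 30.0
```

Emit:
jog_arm(motion=[[[12,5,0],0],[[15,6,0],0],[[15,6,0],0]])

```text
t: 39.0
eef_pos: [652.0, -177.1, 241.5]
tcp_rot: [-3.141, 0.001, -0.317]
ft_force: [-0.4, 0.2, -2.0]
opening: 0.46
grip_force: 30.0
```

```bash
python3 pl.py 653.6 -178.7
```

```text
t 39.0 tcp [ 651.8 -176.7  241.8] [-3.141e+00  1.000e-03 -3.170e-01] shift [  2.3   1.3 107.8] turn 0.0
0.89 [339. 220. 372. 269.]
0.74 [362. 181. 405. 230.]
0.63 [328. 141. 375. 187.]
0.55 [288. 203. 348. 274.]
held base/head pred [318.75031751 231.83542952] [318.86238349 260.96411382]
```

Emit:
jog_arm(motion=[[[2,1,30],0],[[2,1,60],0],[[2,1,85],0],[[2,1,100],0],[[2,1,105],0]])

```text
t: 39.6
eef_pos: [653.3, -178.3, 136.0]
tcp_rot: [-3.142, 0.002, -0.317]
ft_force: [0.4, 0.6, -1.6]
opening: 0.462
grip_force: 30.0
```

Emit:
jog_arm(motion=[[[0,0,2],0],[[0,0,4],0],[[0,0,4],0]])

```text
t: 39.9
eef_pos: [654.3, -179.0, 133.8]
tcp_rot: [3.141, -0.001, -0.317]
ft_force: [0.2, 0.0, -1.8]
opening: 0.461
grip_force: 30.0
```

Emit:
jog_arm(motion=[[[0,0,0],0],[[0,0,0],0],[[0,0,0],0],[[0,0,0],0]], grip=0.465)

```text
t: 40.3
eef_pos: [654.0, -179.0, 133.2]
tcp_rot: [3.142, -0.0, -0.317]
ft_force: [0.7, 0.1, -0.6]
opening: 0.533
grip_force: 4.4
```

Emit:
jog_arm(motion=[[[0,0,-10],0],[[0,0,-30],0],[[0,0,-60],0],[[0,0,-90],0],[[0,0,-110],0]])

```text
t: 40.8
eef_pos: [654.4, -179.1, 246.2]
tcp_rot: [3.141, -0.003, -0.317]
ft_force: [-1.2, -0.7, -1.9]
opening: 0.536
grip_force: 4.4
```

Run:
```python
from h import *
w=read_camera("wrist");t=read_camera("top");shift(555,1.5,240,-.317)
for q in(w,t):
  for r in cut_out("piece1",q)[:7]:print(r["p"],np.round(r["box"]),atz(q,cen(r),60).round())
cv2.imwrite("pics/wd.png",w["img"])
```

```text
t 40.9 tcp [ 655.  -179.3  246.8] [ 3.141 -0.006 -0.317] shift [-151.4 -140.6    6.8] turn -0.0
0.79 [296. 186. 338. 229.] [ 662. -181.   60.]
0.72 [328. 143. 372. 188.] [ 690. -223.   60.]
0.63 [332. 227. 371. 274.] [ 615. -196.   60.]
0.56 [364. 185. 401. 227.] [ 641. -241.   60.]
0.7 [422. 157. 428. 180.] [ 654. -159.   60.]
0.31 [176. 147. 270. 246.] [617. 182.  60.]
```

Emit:
jog_arm(motion=[[[-20,0,0],0],[[-60,0,0],0],[[-100,-10,0],0],[[-120,-45,0],0],[[-133,-85,0],0]])

```text
t: 41.5
eef_pos: [552.2, -56.1, 241.9]
tcp_rot: [3.141, 0.002, -0.319]
ft_force: [1.4, 0.8, -0.3]
opening: 0.535
grip_force: 4.4
```

Emit:
jog_arm(motion=[[[-10,-35,0],0],[[-13,-55,20],0],[[-13,-55,60],0],[[-13,-55,95],0],[[-13,-55,113],0]])

```text
t: 42.0
eef_pos: [556.9, 0.1, 126.0]
tcp_rot: [3.14, 0.005, -0.317]
ft_force: [0.5, -0.5, -0.2]
opening: 0.537
grip_force: 4.4
```

Emit:
jog_arm(motion=[[[0,0,0],0],[[0,0,0],0]])

```text
t: 42.2
eef_pos: [558.8, -0.4, 129.6]
tcp_rot: [3.141, 0.001, -0.317]
ft_force: [0.1, -0.0, -0.2]
opening: 0.535
grip_force: 4.4
```

Run:
```python
from h import *
shift(635.9,-25.7,131.5,-.317)
w=read_camera("wrist");cv2.imwrite("pics/h1.png",w["img"])
p=state()["eef_pos"]; print("jaw/bow",proj(w,(*p[:2],p[2]-84)), "bar end top",proj(w,(614,-17.5,192)))
for r in cut_out("tongs",w)[:1]:print(r["p"],r["box"])
for r in cut_out("cover",w)[:2]:print(r["p"],r["box"])
```

```text
t 42.2 tcp [ 5.588e+02 -4.000e-01  1.296e+02] [ 3.141e+00  1.000e-03 -3.170e-01] shift [81.2 -0.  -1.9] turn -0.0
jaw/bow [319.16160619 240.96979774] bar end top [317.33347001 197.93552513]
0.88 [254.6, 226.7, 386.3, 408.3]
0.56 [0.0, 119.6, 177.9, 333.1]
0.38 [256.4, 229.5, 386.0, 409.1]
```

View pics/h1.png

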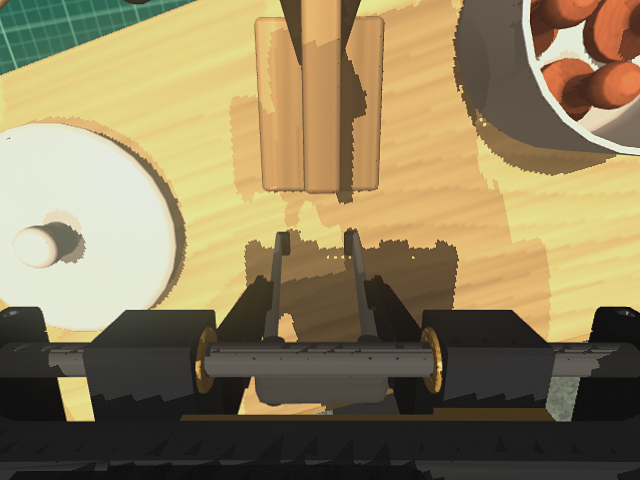

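Emit:
jog_arm(motion=[[[10,1,-2],0],[[30,1,-2],0],[[52,1,-2],0],[[70,1,-2],0],[[81,1,-2],0]])

```text
t: 42.85
eef_pos: [637.3, -27.4, 132.6]
tcp_rot: [-3.141, -0.002, -0.318]
ft_force: [-0.4, 0.1, -2.1]
opening: 0.532
grip_force: 4.4
```

Emit:
jog_arm(motion=[[[0,0,0],0],[[0,0,3],0],[[0,0,6],0],[[0,0,7],0],[[0,0,7],0]])

```text
t: 43.35
eef_pos: [635.2, -26.4, 124.9]
tcp_rot: [3.141, 0.0, -0.317]
ft_force: [-0.1, -0.1, -1.2]
opening: 0.536
grip_force: 4.4
```

Now down the remaining 2 mm, open, and check the tongs' rest.

Emit:
jog_arm(motion=[[[0,0,1],0],[[0,0,2],0],[[0,0,2],0]])

```text
t: 43.65
eef_pos: [635.5, -26.6, 122.9]
tcp_rot: [3.142, 0.0, -0.317]
ft_force: [0.1, 0.4, -1.3]
opening: 0.538
grip_force: 4.4
```

Emit:
jog_arm(motion=[[[0,0,0],0],[[0,0,0],0],[[0,0,0],0],[[0,0,0],0],[[0,0,0],0]], grip=0.2)

```text
t: 44.15
eef_pos: [635.6, -26.6, 123.0]
tcp_rot: [3.142, -0.0, -0.317]
ft_force: [0.2, 0.0, 0.7]
opening: 0.796
grip_force: 0.0
```

Emit:
jog_arm(motion=[[[0,0,-10],0],[[0,0,-35],0],[[0,0,-80],0],[[0,0,-130],0],[[0,0,-180],0]])

```text
t: 44.65
eef_pos: [635.2, -26.5, 305.7]
tcp_rot: [3.142, -0.0, -0.317]
ft_force: [0.8, 0.5, -0.1]
opening: 0.799
grip_force: 0.0
```

Run:
```python
from h import *
t=read_camera("top");w=read_camera("wrist");s=read_camera("side")
for n in("tongs","cover"):
  for nm,q in(("w",w),("t",t),("s",s)):
    for r in cut_out(n,q)[:2]:print(n,nm,r["p"],np.round(r["box"],1),np.round(cen(r),1))
print("bow pred",[proj(w,(636+9*a*.95+22*b*.312,-24.5-9*a*.312+22*b*.95,z)).round() for a,b,z in((1,1,192),(1,-1,192),(-1,1,204),(-1,-1,204))])
for x,y in((621,187),(620,190)):
  for nm,q in(("t",t),("s",s),("w",w)):
    P=np.array([proj(q,(x+85*np.cos(a),y+85*np.sin(a),z)) for a in np.linspace(0,6.28,60) for z in(25,32)]+[proj(q,(x,y,67))]); print(nm,P.min(0).round(1),P.max(0).round(1))
shift(621,187,240,.0)
cv2.imwrite("pics/fw.png",w["img"]);cv2.imwrite("pics/ft.png",t["img"]);cv2.imwrite("pics/fs.png",s["img"])
```

```text
tongs w 0.93 [288.  193.7 350.2 245.2] [319.4 226.4]
tongs t 0.49 [331.1 160.3 356.8 166.4] [342.9 163.4]
tongs s 0.94 [273.9 194.5 294.7 277.7] [282.5 235.2]
cover w 0.93 [104.4 197.1 231.  321.4] [167.8 255.9]
cover t 0.83 [175.4 147.  265.  243.4] [220.7 194.6]
cover s 0.92 [239.9 308.7 337.4 363.1] [290.1 333.5]
bow pred [array([291., 222.]), array([344., 222.]), array([290., 247.]), array([344., 246.])]
t [173.8 146.1] [270.4 242.7]
s [240.4 305.6] [339.7 360.4]
w [102.4 196.1] [234.4 320.2]
t [172.1 146.7] [268.7 243.3]
s [240.8 306.3] [340.3 361.4]
w [100.7 197.5] [232.6 321.4]
t 45.1 tcp [635.3 -26.6 301.7] [ 3.141e+00  2.000e-03 -3.170e-01] shift [ -80.2 -198.4   61.7] turn -0.317
```

Emit:
jog_arm(motion=[[[-14,-35,0],0],[[-31,-77,0],0],[[-48,-119,0],0],[[-65,-161,0],0],[[-80,-198,10],0]])

```text
t: 45.6
eef_pos: [621.2, 188.6, 293.1]
tcp_rot: [-3.141, -0.001, -0.317]
ft_force: [1.0, 0.4, 0.2]
opening: 0.795
grip_force: 0.0
```

Emit:
jog_arm(motion=[[[0,0,40],0],[[0,0,85],0],[[0,0,130],0],[[0,0,155],0],[[0,0,160],0]])

```text
t: 46.1
eef_pos: [619.7, 186.1, 129.0]
tcp_rot: [3.138, 0.006, -0.317]
ft_force: [0.2, 0.5, -1.1]
opening: 0.801
grip_force: 0.0
```

Emit:
jog_arm(motion=[[[0,0,0],0],[[0,0,0],0]])

```text
t: 46.3
eef_pos: [622.1, 186.6, 134.4]
tcp_rot: [-3.141, -0.002, -0.317]
ft_force: [0.7, 0.3, -0.6]
opening: 0.802
grip_force: 0.0
```

Run:
```python
from h import *
w=read_camera("wrist");shift(621,187,32,-.317)
for r in cut_out("cover",w)[:2]:
    print(r["p"],np.round(r["box"],1)); m=r["region"]; c=np.where(m.any(0))[0]; 
for x,y in((621,187),(620,189)):
    P=np.array([proj(w,(x+85*np.cos(a),y+85*np.sin(a),z)) for a in np.linspace(0,6.28,60) for z in(25,)]);print(P.min(0),P.max(0),proj(w,(x,y,67)))
im=w["img"]; g=cv2.cvtColor(im,cv2.COLOR_BGR2GRAY); cv2.imwrite("pics/cv.png",im)
```

```text
t 46.4 tcp [622.1 186.6 134.6] [-3.14e+00 -2.00e-03 -3.17e-01] shift [-1.200e+00 -1.000e-01  1.026e+02] turn -0.0
0.86 [214.3 123.3 424.6 335. ]
[213.54425731 123.75873797] [424.9517302  328.30974742] [319.3209221  249.80370512]
[211.71825034 125.97554556] [422.81828958 329.9315386 ] [317.05506962 251.94779504]
```

Emit:
jog_arm(motion=[[[-1,0,35],0],[[-1,0,70],0],[[-1,0,92],0],[[-1,0,102],0],[[-1,0,102],0]], grip=0.5)

```text
t: 46.9
eef_pos: [620.4, 186.7, 30.8]
tcp_rot: [3.141, 0.0, -0.317]
ft_force: [-0.2, 0.1, -0.4]
opening: 0.51
grip_force: 0.0
```

Emit:
jog_arm(motion=[[[0,0,0],0],[[0,0,0],0],[[0,0,0],0],[[0,0,0],0],[[0,0,0],0]], grip=1.0)

```text
t: 47.4
eef_pos: [620.9, 186.8, 32.1]
tcp_rot: [-3.141, -0.001, -0.317]
ft_force: [-1.0, -0.7, 6.3]
opening: 0.287
grip_force: 30.0
```

Emit:
jog_arm(motion=[[[0,0,0],0],[[0,0,0],0],[[0,0,0],0],[[0,0,0],0],[[0,0,0],0]])

```text
t: 47.9
eef_pos: [620.9, 186.8, 32.1]
tcp_rot: [-3.141, -0.002, -0.317]
ft_force: [-0.9, -0.6, 7.1]
opening: 0.286
grip_force: 30.0
```

Emit:
jog_arm(motion=[[[0,0,-15],0],[[0,0,-50],0],[[0,0,-95],0],[[0,0,-140],0],[[0,0,-185],0]])

```text
t: 48.4
eef_pos: [619.9, 186.7, 218.7]
tcp_rot: [-3.142, -0.0, -0.317]
ft_force: [0.6, -0.2, -2.6]
opening: 0.286
grip_force: 30.0
```

Emit:
jog_arm(motion=[[[0,0,-25],0],[[0,0,-30],0],[[0,0,-30],0]])

```text
t: 48.7
eef_pos: [620.1, 186.7, 246.3]
tcp_rot: [-3.141, -0.001, -0.317]
ft_force: [-0.6, 0.8, -3.8]
opening: 0.285
grip_force: 30.0
```

Run:
```python
from h import *
shift(643.5,-210.8,245,-.317)
```

```text
t 48.7 tcp [620.1 186.7 246.3] [-3.141e+00 -1.000e-03 -3.170e-01] shift [146.2 370.4   1.3] turn -0.0
```

Emit:
jog_arm(motion=[[[7,18,0],0],[[20,51,0],0],[[36,91,0],0],[[52,132,0],0],[[68,173,0],0]])

```text
t: 49.2
eef_pos: [630.1, -1.3, 243.8]
tcp_rot: [3.141, 0.003, -0.317]
ft_force: [1.3, 0.7, -2.5]
opening: 0.286
grip_force: 30.0
```

Emit:
jog_arm(motion=[[[16,41,0],0],[[32,82,0],0],[[48,123,0],0],[[64,163,0],0],[[74,189,0],0]])

```text
t: 49.7
eef_pos: [641.1, -205.2, 243.5]
tcp_rot: [3.141, 0.004, -0.319]
ft_force: [0.6, 0.7, -3.2]
opening: 0.29
grip_force: 30.0
```

Emit:
jog_arm(motion=[[[3,9,0],0],[[3,9,10],0],[[3,9,40],0],[[3,9,70],0],[[3,9,90],0]])

```text
t: 50.2
eef_pos: [641.2, -208.9, 152.5]
tcp_rot: [-3.141, 0.004, -0.316]
ft_force: [1.2, 0.2, -2.4]
opening: 0.29
grip_force: 30.0
```

Emit:
jog_arm(motion=[[[0,0,0],0],[[0,0,0],0],[[0,0,0],0]])

```text
t: 50.5
eef_pos: [642.9, -210.5, 157.1]
tcp_rot: [3.141, -0.002, -0.317]
ft_force: [-0.2, 0.3, -2.2]
opening: 0.291
grip_force: 30.0
```

Run:
```python
from h import *
shift(642.5,-211,120,-.317)
w=read_camera("wrist")
for r in cut_out("cover",w)[:2]: print(r["p"],np.round(r["box"],1))
p=state()["eef_pos"]
P=np.array([proj(w,(p[0]+85*np.cos(a),p[1]+85*np.sin(a),p[2]-15+8)) for a in np.linspace(0,6.28,60)]);print(P.min(0),P.max(0))
```

```text
t 50.5 tcp [ 642.9 -210.5  157.1] [ 3.141e+00 -2.000e-03 -3.170e-01] shift [-0.3  0.6 37.1] turn 0.0
0.65 [158.8 118.1 473.7 416.6]
[162.68027557 116.89040996] [477.58760025 411.81472095]
```

Emit:
jog_arm(motion=[[[0,1,15],0],[[0,1,25],0],[[0,1,31],0],[[0,1,34],0],[[0,1,34],0]])

```text
t: 51.1
eef_pos: [642.0, -211.9, 121.3]
tcp_rot: [-3.142, 0.001, -0.317]
ft_force: [-0.8, -0.3, -2.4]
opening: 0.286
grip_force: 30.0
```

Emit:
jog_arm(motion=[[[0,0,2],0],[[0,0,4],0],[[0,0,4],0],[[0,0,4],0]])

```text
t: 51.5
eef_pos: [642.4, -212.0, 119.1]
tcp_rot: [3.141, -0.001, -0.317]
ft_force: [-2.0, 0.8, 5.8]
opening: 0.286
grip_force: 30.0
```

Contact came at the expected height, so I'll release, retreat and check.

Emit:
jog_arm(motion=[[[0,0,0],0],[[0,0,0],0],[[0,0,0],0],[[0,0,0],0],[[0,0,0],0]], grip=0.3)

```text
t: 52.0
eef_pos: [642.1, -211.9, 117.8]
tcp_rot: [3.142, 0.0, -0.317]
ft_force: [-0.1, 0.0, -0.2]
opening: 0.65
grip_force: 0.0
```

Emit:
jog_arm(motion=[[[0,0,-15],0],[[0,0,-50],0],[[0,0,-95],0],[[0,0,-130],0],[[0,0,-150],0]])

```text
t: 52.5
eef_pos: [642.6, -212.1, 272.8]
tcp_rot: [3.141, -0.005, -0.317]
ft_force: [0.2, -0.1, -0.5]
opening: 0.699
grip_force: 0.0
```

Emit:
jog_arm(motion=[[[-30,0,0],0],[[-70,0,0],0],[[-100,0,0],0],[[-100,0,0],0]])

```text
t: 52.9
eef_pos: [544.6, -179.6, 270.0]
tcp_rot: [3.141, -0.001, -0.317]
ft_force: [0.1, 0.7, 0.1]
opening: 0.697
grip_force: 0.0
```

Run:
```python
from h import *
w=read_camera("wrist");s=read_camera("side");t=read_camera("top")
for nm,q in(("w",w),("s",s)):
  for n in("cover","tongs"):
    for r in cut_out(n,q)[:1]: print(nm,n,r["p"],np.round(r["box"],1))
  P=np.array([proj(q,(643+85*np.cos(a),-211+85*np.sin(a),112)) for a in np.linspace(0,6.28,60)]);print(P.min(0).round(1),P.max(0).round(1),proj(q,(643,-211,154)).round(1))
cv2.imwrite("pics/end.png",np.hstack([w["img"][:300,150:590],cv2.resize(s["img"][160:290,220:350],(300,300))]))
```

```text
w cover 0.81 [220.6   1.  416.7 198.8]
w tongs 0.55 [ 27.5 161.1 197.1 207.5]
[217.9 -14. ] [417.8 199.5] [317.9  96.6]
s cover 0.68 [243.8 190.1 317.3 221.6]
s tongs 0.62 [275.  194.7 295.4 280.6]
[244.3 198.9] [318.7 223.1] [281.  192.8]
```

View pics/end.png

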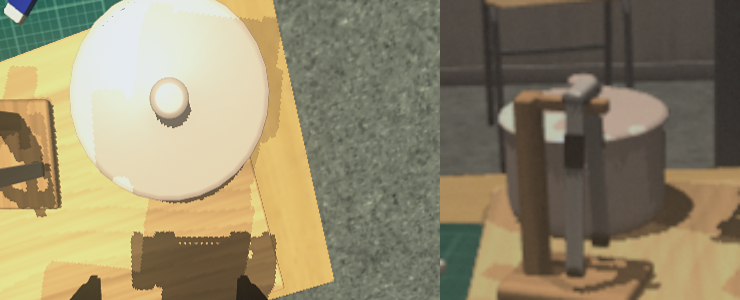

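The cover is seated level on the crock, with its outline matching the predicted pose. The tongs hang on the bar, and the robot is clear of everything.

```bash
python3 -c "
from cell import job_done
print(job_done())"
```

```text
the job is handed in; nothing more can be done
None
```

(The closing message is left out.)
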